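# Set a rotor up on V-blocks for a run-out check

## Task

Set the rotor up for a run-out check on the surface plate: lay its shaft across the two V-blocks, one under the middle of the bare shaft on each side of the core, with the flat packing plate under the block at the thin end so that the shaft lies level, and with the thin end facing the stop button in line with it, leaving a gap of about 6 mm (at most 15 mm). Then stand the dial gauge upright on the plate behind the rotor, as seen from the robot, so that its plunger is pressed in by the top of the core near the core's middle. Do not disturb the caliper or the ball bearing.

Things in the scene. Friction and masses are not known exactly. Their poses are not given: they have to be found in the camera images.
- stop (a point): Fixed surface plate (265 x 170 mm, dark top): centre of the face of its 11 mm stop button, on a 50 mm tall post at the left end, 33.85 mm above the plate's top = right height of the shaft axis. y runs along the plate from the face into the post, x to the far side from the robot, z up. The shaft lies on the -y side along y. Plate top: y -227..+38, x -45..+125 mm.
- rotor_mid (a point): Rotor, centre of its dark core (48 mm diameter, 52 mm long). x = shaft axis, to the thin end. Shaft ends 106 mm from the centre both ways; diameter 11 mm on the thin side, 23 mm on the thick. 0.65 kg; starts on its core, can roll, thin end to the left. In a vee the axis lies 25.85 mm (thin side) or 33.85 mm (thick) above the block's underside, so the 8 mm packing levels it.
- block_1_mid (a point): Steel V-block, one of an identical, interchangeable pair: centre of its 60 x 40 x 30 mm outline, 15 mm above its underside. x along the groove (60 mm), y across (40 mm between flat sides to grip), z up. Groove 26 mm wide at the top, 11.5 mm deep. 0.42 kg.
- block_2_mid (a point): The other V-block of the pair, same size and axes.
- packing_mid (a point): Packing plate, flat ground steel, 70 (x) x 48 (y) x 8 (z) mm; its centre, 4 mm above its underside. It lies on the surface plate with a V-block centred on it, the groove along its 70 mm length. 0.21 kg.
- gauge_grip (a point): Dial gauge stand: axis of its upright 18 mm square column, 132 mm above the base's underside; grip the column 115 to 150 mm (top) up. Base 60 (x) x 50 (y) x 34 mm, centred below. An arm 101 mm up reaches to -x and carries the 43 mm round dial (top 128 mm) and the plunger under it. x points away from the dial, z up. 0.6 kg.
- tip (a point): Ball tip (5 mm) of the gauge's plunger: 75 mm from the column axis in the stand's -x, and 54 mm above the base's underside when out. The core's top lies 57.85 mm above the plate, so with the tip over the shaft axis and the base on the plate it is pressed in by about 3.8 mm.
- plunger (a joint): How far the plunger is pressed in, m: 0 = out, 0.008 = fully in; a soft spring of under 1 N brings it out.
- caliper: Bystander: vernier caliper lying flat, 215 x 60 x 10 mm; origin at the middle of its underside.
- bearing_1: Bystander: ball bearing lying flat, 32 mm in diameter, 9 mm high; origin at the centre of its underside.
There are look-alikes about, which are no part of the job. Leave any blue look-alike of the part that bears packing_mid alone.

How it is judged:
On the way, in this order (a step that is already met when the one before it is completed fails the run):
1. both V-blocks stand in line with the stop on the surface plate, the one nearer the stop on the packing plate (((z of block_1_mid in the frame of stop between -0.0139 and -0.0079 m and z of block_2_mid in the frame of stop between -0.0219 and -0.0159 m and y of block_1_mid in the frame of stop between -0.064 and -0.028 m and y of block_2_mid in the frame of stop between -0.2 and -0.164 m and x of block_1_mid in the frame of stop between -0.014 and 0.014 m and x of block_2_mid in the frame of stop between -0.014 and 0.014 m and angle between the x axis of each of block_1_mid, block_2_mid and the y axis of stop, either way round below 0.15 rad and angle between each of block_1_mid, block_2_mid's own z axis and vertical below 0.06 rad and horizontal distance between packing_mid and block_1_mid below 0.012 m and z of packing_mid in the frame of stop between -0.0324 and -0.0274 m) or (z of block_2_mid in the frame of stop between -0.0139 and -0.0079 m and z of block_1_mid in the frame of stop between -0.0219 and -0.0159 m and y of block_2_mid in the frame of stop between -0.064 and -0.028 m and y of block_1_mid in the frame of stop between -0.2 and -0.164 m and x of block_2_mid in the frame of stop between -0.014 and 0.014 m and x of block_1_mid in the frame of stop between -0.014 and 0.014 m and angle between the x axis of each of block_2_mid, block_1_mid and the y axis of stop, either way round below 0.15 rad and angle between each of block_2_mid, block_1_mid's own z axis and vertical below 0.06 rad and horizontal distance between packing_mid and block_2_mid below 0.012 m and z of packing_mid in the frame of stop between -0.0324 and -0.0274 m))), for 0.2 s.
2. the rotor lies level in both V-blocks with its thin end facing the stop (x of stop in the frame of rotor_mid between 0.105 and 0.123 m and x of rotor_mid in the frame of stop between -0.014 and 0.014 m and z of rotor_mid in the frame of stop between -0.003 and 0.003 m and angle between rotor_mid's own x axis and vertical between 1.5508 and 1.5908 rad and ((x of block_1_mid in the frame of rotor_mid between 0.058 and 0.08 m and x of block_2_mid in the frame of rotor_mid between -0.08 and -0.058 m) or (x of block_2_mid in the frame of rotor_mid between 0.058 and 0.08 m and x of block_1_mid in the frame of rotor_mid between -0.08 and -0.058 m))), for 0.2 s.
3. the gauge stands behind the rotor with its plunger pressed in by the top of the core (value of joint plunger between 0.001 and 0.0072 m and x of tip in the frame of rotor_mid between -0.015 and 0.015 m and x of tip in the frame of stop between -0.025 and 0.025 m and x of gauge_grip in the frame of stop between 0.045 and 0.1 m and z of gauge_grip in the frame of stop between 0.0945 and 0.1015 m and angle between gauge_grip's own z axis and vertical below 0.04 rad), for 0.2 s.
At the end, for the whole second after the job is handed in: Packing on plate, a block on it (12 mm); blocks 58-80 mm from core centre, within 14 mm of the stop line; rotor in both vees, level to 0.02 rad, thin end to the stop, gap under 17 mm; gauge upright on the plate behind it, plunger pressed 1-7.2 mm, tip within 15 mm of core middle; all at rest (all of step 2 and all of step 3 and (((z of block_1_mid in the frame of stop between -0.0139 and -0.0079 m and z of block_2_mid in the frame of stop between -0.0219 and -0.0159 m and y of block_1_mid in the frame of stop between -0.064 and -0.028 m and y of block_2_mid in the frame of stop between -0.2 and -0.164 m and x of block_1_mid in the frame of stop between -0.014 and 0.014 m and x of block_2_mid in the frame of stop between -0.014 and 0.014 m and angle between the x axis of each of block_1_mid, block_2_mid and the y axis of stop, either way round below 0.15 rad and angle between each of block_1_mid, block_2_mid's own z axis and vertical below 0.06 rad and horizontal distance between packing_mid and block_1_mid below 0.012 m and z of packing_mid in the frame of stop between -0.0324 and -0.0274 m) and (x of block_1_mid in the frame of rotor_mid between 0.058 and 0.08 m and x of block_2_mid in the frame of rotor_mid between -0.08 and -0.058 m)) or ((z of block_2_mid in the frame of stop between -0.0139 and -0.0079 m and z of block_1_mid in the frame of stop between -0.0219 and -0.0159 m and y of block_2_mid in the frame of stop between -0.064 and -0.028 m and y of block_1_mid in the frame of stop between -0.2 and -0.164 m and x of block_2_mid in the frame of stop between -0.014 and 0.014 m and x of block_1_mid in the frame of stop between -0.014 and 0.014 m and angle between the x axis of each of block_2_mid, block_1_mid and the y axis of stop, either way round below 0.15 rad and angle between each of block_2_mid, block_1_mid's own z axis and vertical below 0.06 rad and horizontal distance between packing_mid and block_2_mid below 0.012 m and z of packing_mid in the frame of stop between -0.0324 and -0.0274 m) and (x of block_2_mid in the frame of rotor_mid between 0.058 and 0.08 m and x of block_1_mid in the frame of rotor_mid between -0.08 and -0.058 m))) and linear speed of each of rotor, gauge, block_1, block_2, packing below 0.02 m/s); the robot touches nothing.
It fails at once if the caliper was disturbed (distance of caliper from where it was at the start of the episode above 0.02 m).
It fails at once if the ball bearing was disturbed (distance of bearing_1 from where it was at the start of the episode above 0.02 m).
It also fails if it takes over 118 s, if anything falls off the work surface, if the arm or the gripper's body presses on something with over 40 N, if the wrist force passes 120 N, or if a joint passes its speed limit or range.

## Robot

A 6-joint arm with a two-finger parallel gripper is mounted at the origin on a cart in front of the work surface, level with it; the furniture and walls round the work are solid. World frame = base frame: x ahead of the robot, y to its left, z up, the work surface at z = 0. Lengths are in m, angles in rad, forces in N, time in s.
With the tool pointing down it reaches from about 0.3 to 0.775 m from the base axis. Payload 14.6 kg.
Tool frame: the origin (TCP) lies at the very end of the fingers, on their centre line; the grasp point (between the pads) lies 19 mm behind it; z points along the fingers, y is the direction in which the jaws open and shut (so a half turn about z gives the same grasp; the last joint's range is limited). The gripper opens to 94 mm and grips with 3 to 60 N. Pads are 16 mm wide; open, the fingers measure 119 mm over their backs; the gripper's body (75 mm by 177 mm) begins 78 mm behind the grasp point.
Start: joints at [-1.329, 0.3, 1.521, -0, 1.321, -0.067], TCP at [0.167, -0.524, 0.205] pointing down, gripper open.
Joint ranges: [-3.03, 3.03], [-0.79, 2.21], [0.23, 2.52], [-1.04, 4.18], [0, 3.07], [-2.55, 2.55]. Speed limits (rad/s): [2.22, 2.22, 2.57, 3.14, 3.14, 3.14].

## Interface

Orientations are given as [roll, pitch, yaw] about the fixed x, y, z axes, in that order (R = Rz(yaw) Ry(pitch) Rx(roll)).
In Python, from station import ctrl, eyes gives the robot as it stands.
- The arm moves only by the tool jog_arm, never from a script. Its argument "moves" is a list of rows, each a list of 3 entries, a list of its own where there are three numbers: the shift along the world's x, y, z in mm, then the turn, a rotation vector about the world's x, y, z in units of 5 degrees (1.0 is 5 degrees), then the finger opening in mm, from 0 to 94. In form: [[[tx, ty, tz], [wx, wy, wz], jaw], ...]. A call has 1 to 5 rows; each row is the pose to reach, as a shift and turn from the pose commanded when the call began; what a row does not reach only later rows make up. A row lasts 1/12 s, in which the tool goes at most 41.7 mm and 7.16 degrees, less where a joint would pass 70% of its speed; a pose out of reach is approached as far as the arm can. A call with a gripper value outside its range is refused whole. The fingers move at their own pace and stop on an object; "squeeze" is the grip in N (left out, the last holds). Time passes only in rows, so rows that repeat a pose let the fingers close. It gives the time, the measured TCP pose, the force and the opening at its end, in the units of the state.
- ctrl.get_obs(): the state, without advancing time (a new reading comes with each control period).
- eyes.camera(name): name is "scene" or "side" or "wrist"; returns a dict with "frame" (400x640x3 uint8, red, green, blue), "vertical_fov" (degrees; the focal length in pixels is half the picture's height over the tangent of half this angle, whatever the lens; pixels are square), "cx", "cy" (the principal point, pixels), "eye" and "attitude" of the camera in the world; the wrist camera has in their place "hand_eye" (4x4, takes a point from camera to tool coordinates, whose origin is the TCP and whose axes are the flange's). Camera axes: x right, y down, z forward; pixel columns grow to the right and rows downward; lengths in m; the calibration is good to about 2 mm. The wrist camera is an equidistant fisheye: a pixel r from the principal point sees the ray r / f radians off the axis. A picture is of the moment at which its call begins: read the wrist's pose just before it. There is no depth.
- ctrl.hand_in(): hands the job in, once; it reports no verdict.
The state is a dict: "time_s": time; "qpos": joint angles; "joint_vel": joint speeds; "tau": joint torques, N m; "ee_pos": TCP position; "eef_rot": TCP orientation; "force": force on the tool from outside, world axes, zero at the start; "moment": the same for the moment, N m; "grip_width": finger opening in m.
Only numpy, scipy, OpenCV 4.12 (cv2) and the standard library are available. Lean on these libraries where they do the work, as an engineer would, in place of code of your own. Each camera call takes 0.05 s, during which the arm holds its last target.

## Working session

There is one attempt and no reset: what is moved stays moved. The work goes in short steps, Python scripts to look and compute and a tool call to move; the robot and the scene stay as the last step left them, time stands still between calls to the robot, and variables do not carry over. Pictures are saved under pics/ and viewed, and the job is handed in when it is done.

Besides the shell and the picture viewer there is one more tool, called after "Request:" as a command line: name --argument value ..., lists and objects as JSON in quotes. jog_arm: Moves the arm, as the interface text tells. Its arguments: {"type":"object","properties":{"moves":{"type":"array","items":{"type":"array"}},"squeeze":{"type":"number"}},"required":["moves"]}

```bash
mkdir -p pics; cat > h.py <<'E'
import numpy as np, cv2
from station import ctrl, eyes
def snap(n,fn):
    o=ctrl.get_obs(); c=eyes.camera(n); cv2.imwrite('pics/'+fn+'.png',cv2.cvtColor(c['frame'],cv2.COLOR_RGB2BGR)); np.save('pics/'+fn+'.npy',dict(o=o,c=c),allow_pickle=True); return o,c
E
python3 - <<'E'
from h import *
for n in ['scene','side','wrist']:
    o,c=snap(n,n+'0'); print(n,{k:v for k,v in c.items() if k!='frame'})
print(o)
E
```

```text
scene {'vertical_fov': 45.24926861723421, 'cx': 329.466064929819, 'cy': 198.57231799541097, 'eye': array([-0.52106833,  0.63706483,  1.09199927]), 'attitude': array([-2.27055261, -0.02228698, -2.09253644])}
side {'vertical_fov': 51.69404097482833, 'cx': 311.5562402366463, 'cy': 199.29022978151642, 'eye': array([0.08984045, 0.70065619, 0.81272487]), 'attitude': array([-2.30120295,  0.01154521, -2.63182213])}
wrist {'vertical_fov': 65.70646984690485, 'cx': 321.0964805175936, 'cy': 200.58295544693277, 'hand_eye': array([[-4.98123637e-04, -9.67660896e-01, -2.52254122e-01,
         7.30394853e-02],
       [ 9.99999782e-01, -5.91077478e-04,  2.92716854e-04,
         5.06950443e-04],
       [-4.32352384e-04, -2.52253922e-01,  9.67660980e-01,
        -1.79262795e-01],
       [ 0.00000000e+00,  0.00000000e+00,  0.00000000e+00,
         1.00000000e+00]])}
{'time_s': 0.1, 'qpos': array([-1.32861261e+00,  3.00402496e-01,  1.52151133e+00,  2.57879762e-05,
        1.32071368e+00, -6.66283001e-02]), 'joint_vel': array([-0.00035475, -0.00212691, -0.00104884, -0.00023467, -0.00026805,
       -0.00030781]), 'tau': array([ 1.09152374e-03, -5.32644045e+01, -3.53284514e+01,  7.09357182e-02,
        2.34783848e-02, -8.21177673e-05]), 'ee_pos': array([ 0.167092  , -0.52375639,  0.20495347]), 'eef_rot': array([-3.14056176e+00, -9.38232360e-05,  3.08805572e-01]), 'force': array([ 0.20331719, -0.77590944, -0.54792122]), 'moment': array([-0.00840551, -0.06751454, -0.01534655]), 'grip_width': 0.09389641830509585}
```

View pics/scene0.png

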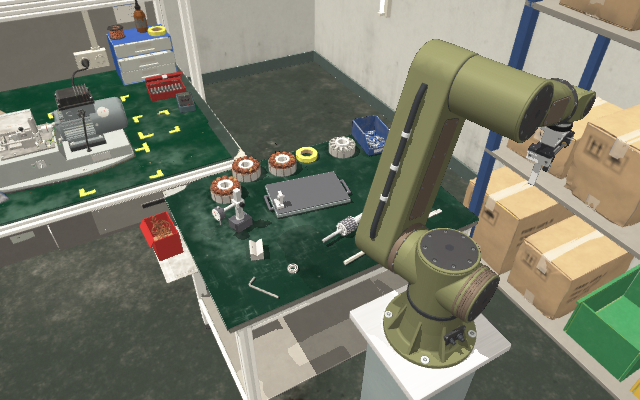

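View pics/side0.png

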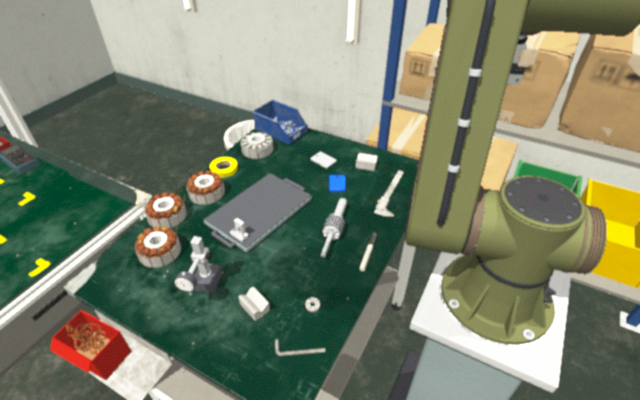

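View pics/wrist0.png

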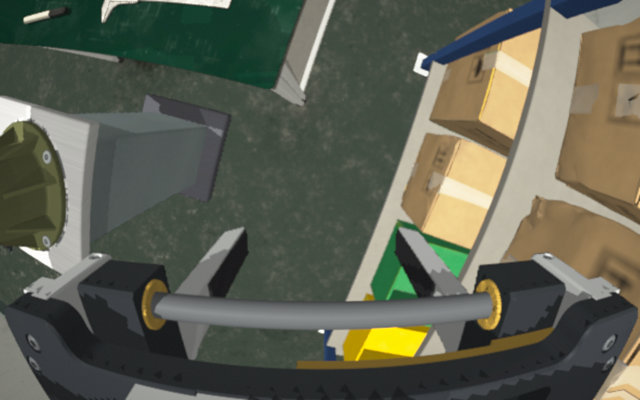

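The side view shows the surface plate (260,210) with its stop post (240,228), the gauge (200,270) and the rotor (334,225). One V-block is at (254,302). A white block at (366,161) may be the other, and a white plate at (322,159) may be the packing. A blue look-alike plate is at (337,183), the caliper at (390,193) and the bearing at (312,304). I'll crop closer.

```bash
cat >> h.py <<'E'
from scipy.spatial.transform import Rotation as R
def cam(c,o=None):
    f=200/np.tan(np.radians(c['vertical_fov'])/2)
    if 'hand_eye' in c:
        T=np.eye(4);T[:3,:3]=R.from_euler('xyz',o['eef_rot']).as_matrix();T[:3,3]=o['ee_pos']; M=T@c['hand_eye']; return f,M[:3,:3],M[:3,3],True
    return f,R.from_euler('xyz',c['attitude']).as_matrix(),np.array(c['eye']),False
def ray(c,o,u,v):
    f,Q,e,fish=cam(c,o); x,y=u-c['cx'],v-c['cy']
    if fish:
        r=np.hypot(x,y)+1e-9;t=r/f;d=np.array([np.sin(t)*x/r,np.sin(t)*y/r,np.cos(t)])
    else: d=np.array([x,y,f])
    return e,Q@d
def pt(c,o,u,v,z):
    e,d=ray(c,o,u,v); return e+d*(z-e[2])/d[2]
def proj(c,o,p):
    f,Q,e,fish=cam(c,o); q=(np.atleast_2d(p)-e)@Q
    if fish:
        h=np.hypot(q[:,0],q[:,1])+1e-12;t=np.arctan2(h,q[:,2]); return np.c_[c['cx']+f*t*q[:,0]/h,c['cy']+f*t*q[:,1]/h]
    return np.c_[c['cx']+f*q[:,0]/q[:,2],c['cy']+f*q[:,1]/q[:,2]]
def load(fn):
    d=np.load('pics/'+fn+'.npy',allow_pickle=True).item(); return d['o'],d['c']
def topdown(c,o,x0,x1,y0,y1,z,s):
    # image: column = -y, row = -x (x up), s px per m
    xs=np.arange(x1,x0,-1/s);ys=np.arange(y1,y0,-1/s)
    X,Y=np.meshgrid(xs,ys,indexing='ij'); p=proj(c,o,np.c_[X.ravel(),Y.ravel(),np.full(X.size,z)]).reshape(X.shape+(2,)).astype(np.float32)
    im=cv2.remap(c['frame'],p[...,0],p[...,1],cv2.INTER_CUBIC); im=cv2.cvtColor(im,cv2.COLOR_RGB2BGR)
    for x in np.arange(np.ceil(x0*10)/10,x1,.1):
        r=int((x1-x)*s); cv2.line(im,(0,r),(im.shape[1],r),(0,255,255),1); cv2.putText(im,'x%.1f'%x,(2,r-2),0,.4,(0,255,255),1)
    for y in np.arange(np.ceil(y0*10)/10,y1,.1):
        r=int((y1-y)*s); cv2.line(im,(r,0),(r,im.shape[0]),(255,255,0),1); cv2.putText(im,'y%.1f'%y,(r+2,10),0,.4,(255,255,0),1)
    return im
E
python3 - <<'E'
from h import *
o,c=load('side0')
im=topdown(c,o,.2,.8,-.5,.5,0,800);print(im.shape);cv2.imwrite('pics/td0.png',im)
im=cv2.imread('pics/side0.png')[130:340,140:420]; cv2.imwrite('pics/side0c.png',cv2.resize(im,None,fx=2.8,fy=2.8,interpolation=cv2.INTER_CUBIC))
E
```

```text
(481, 800, 3)
```

View pics/td0.png

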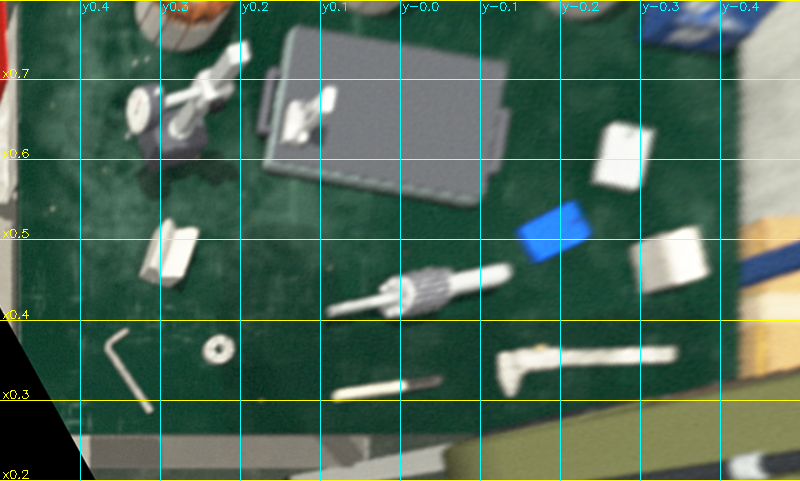

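View pics/side0c.png

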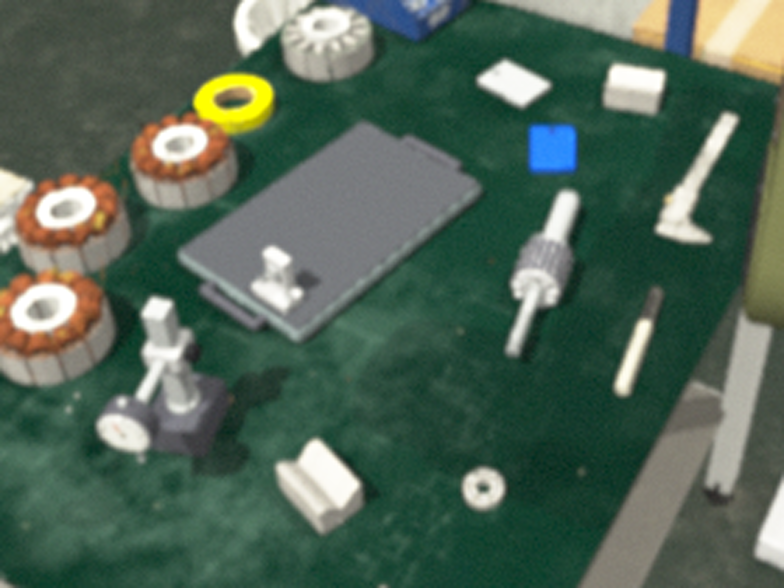

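Request:
jog_arm --moves '[[[30, 30, 15], [0, 0, -1], 94], [[60, 60, 30], [0, 0, -2], 94], [[90, 88, 45], [0, 0, -3], 94], [[120, 115, 60], [0, 0, -3.54], 94], [[145, 140, 75], [0, 0, -3.54], 94]]'

```text
time_s: 0.57
ee_pos: [0.3086, -0.3868, 0.2782]
eef_rot: [-3.141, 0.0, -0.004]
force: [1.3, -0.6, 0.2]
grip_width: 0.0938
```

Request:
jog_arm --moves '[[[28, 28, 10], [0, 0, 0], 94], [[56, 56, 20], [0, 0, 0], 94], [[83, 84, 30], [0, 0, 0], 94], [[110, 112, 40], [0, 0, 0], 94], [[125, 140, 50], [0, 0, 0], 94]]'

```text
time_s: 0.98
ee_pos: [0.4343, -0.2465, 0.3279]
eef_rot: [-3.141, 0.0, 0.001]
force: [0.3, 0.2, 0.3]
grip_width: 0.094
```

```bash
python3 - <<'E'
from h import *
o,c=snap('wrist','w1');print(o['time_s'],o['ee_pos'],o['eef_rot'],o['qpos'])
o,c=snap('side','s1')
E
```

```text
0.9833 [ 0.43429201 -0.24649854  0.32788344] [-3.14107960e+00  4.87887563e-04  6.85676161e-04] [-5.89687484e-01  1.20486216e-01  1.45680664e+00  1.54616549e-04
  1.56499071e+00  9.80422341e-01]
```

View pics/w1.png

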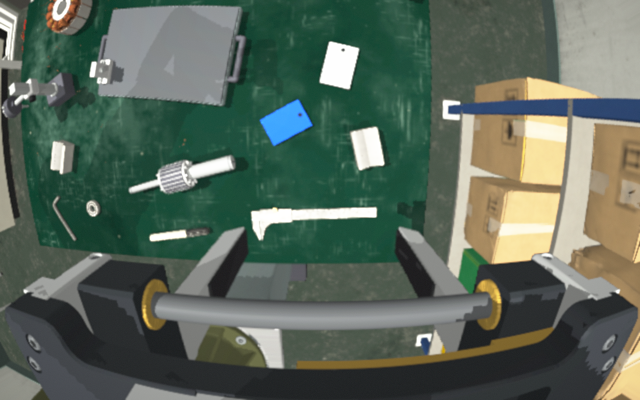

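```bash
python3 - <<'E'
from h import *
o,c=load('w1')
im=topdown(c,o,.38,.7,-.45,-.05,0.03,1900);print(im.shape);cv2.imwrite('pics/td1a.png',im)
im=topdown(c,o,.35,.80,-.12,.42,0.03,1400);print(im.shape);cv2.imwrite('pics/td1b.png',im)
E
```

```text
(608, 761, 3)
(631, 756, 3)
```

View pics/td1a.png

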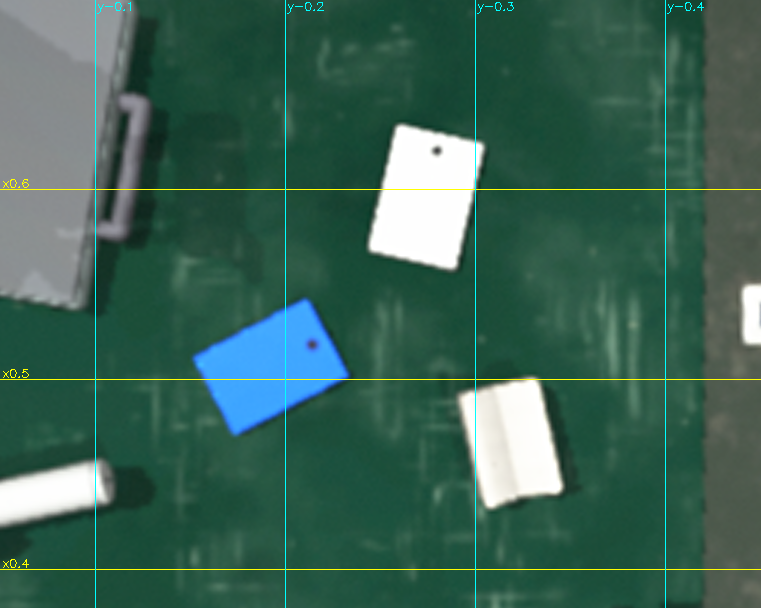

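View pics/td1b.png

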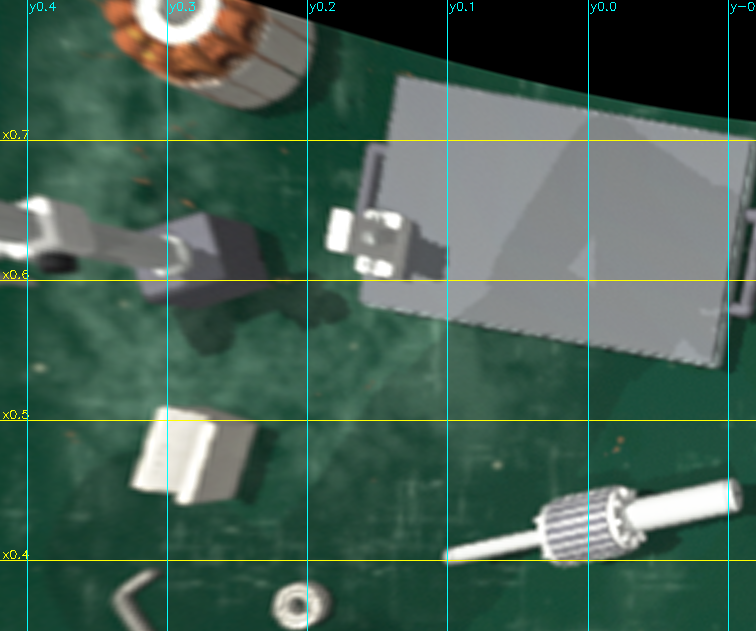

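w1 shows the candidates. For the packing there is a white plate (339,64) and a blue plate (286,122), and I choose white. For the V-blocks there are grooved blocks at (367,147) and (62,157), and both show grooves facing up. The rotor is at (177,177) and the surface plate at (170,52) with its stop (103,70). Next I'll look from above the plate.

Request:
jog_arm --moves '[[[12, 40, 0], [0, 0, 0], 94], [[24, 80, 0], [0, 0, 0], 94], [[36, 119, 0], [0, 0, 0], 94], [[48, 158, 0], [0, 0, 0], 94], [[60, 196, 0], [0, 0, 0], 94]]'

```text
time_s: 1.5
ee_pos: [0.4926, -0.051, 0.3276]
eef_rot: [3.142, 0.0, -0.001]
force: [1.0, -0.4, -0.0]
grip_width: 0.094
```

Request:
jog_arm --moves '[[[6, 40, 0], [0, 0, 0], 94], [[6, 80, 0], [0, 0, 0], 94], [[6, 90, 0], [0, 0, 0], 94], [[6, 90, 0], [0, 0, 0], 94]]'

```text
time_s: 1.83
ee_pos: [0.4985, 0.0393, 0.3274]
eef_rot: [-3.142, 0.001, 0.003]
force: [0.8, -0.1, 0.1]
grip_width: 0.0942
```

```bash
python3 - <<'E'
from h import *
o,c=snap('wrist','w2');print(o['time_s'],o['ee_pos'],o['eef_rot'],o['qpos'])
o,c=snap('side','s2')
E
```

```text
1.8333 [0.4984649  0.03931271 0.32743941] [-3.14151132e+00  6.81557388e-04  2.93699978e-03] [5.39593280e-03 1.22096784e-01 1.45600411e+00 8.30150200e-05
 1.56417311e+00 1.57325471e+00]
```

View pics/w2.png

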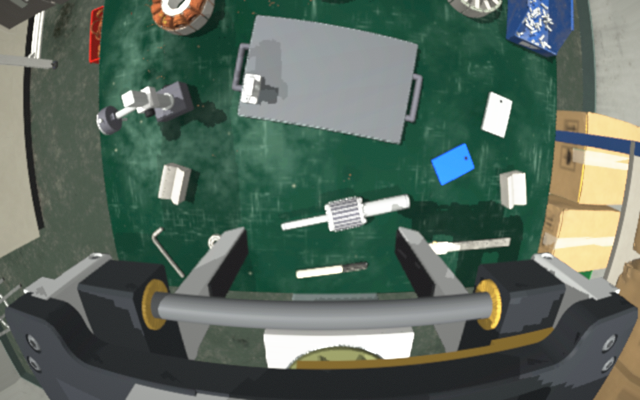

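```bash
python3 - <<'E'
from h import *
a=cv2.imread('pics/w2.png');cv2.imwrite('pics/w2z.png',cv2.resize(a[5:155,225:430],None,fx=3.8,fy=3.8,interpolation=cv2.INTER_CUBIC))
a=cv2.imread('pics/side0.png');cv2.imwrite('pics/s0z.png',cv2.resize(a[165:255,195:320],None,fx=6,fy=6,interpolation=cv2.INTER_CUBIC))
E
```

```text
(no output)
```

View pics/w2z.png

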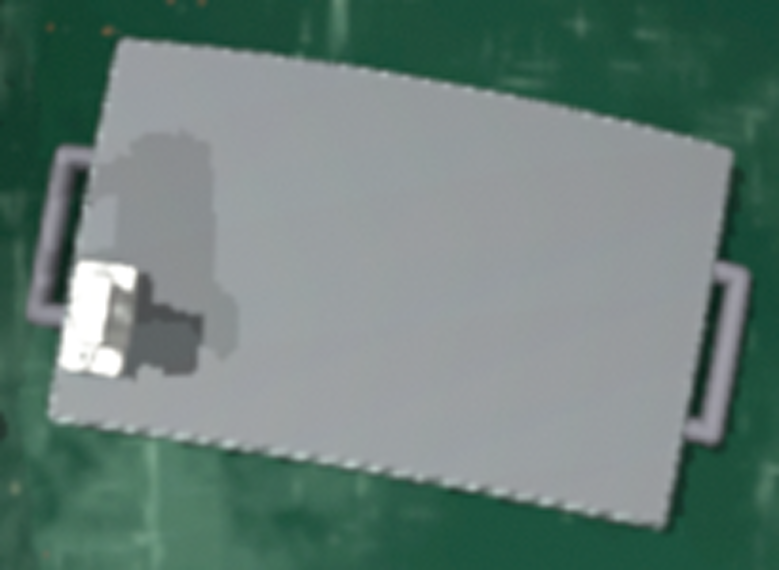

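View pics/s0z.png

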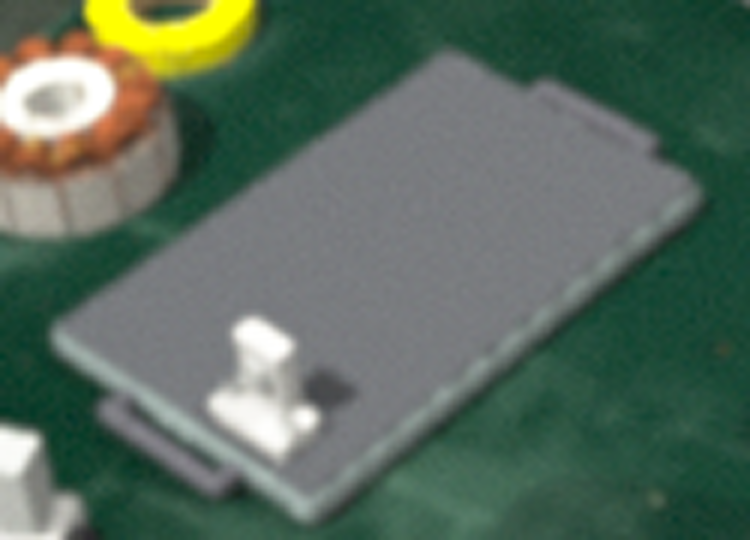

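```bash
cat > fit.py <<'E'
from h import *
from scipy.optimize import least_squares
def fit(obs,model,x0,wrapz=True):
    # obs: list of (o,c,idx list,pix list); model(p)->points
    def f(p):
        P=model(p); return np.concatenate([((proj(c,o,P[i])-np.array(px))).ravel() for o,c,i,px in obs])
    s=least_squares(f,x0,loss='soft_l1'); return s.x,f(s.x).reshape(-1,2)
def planar(L):
    L=np.array(L,float)
    def m(p):
        c,s=np.cos(p[2]),np.sin(p[2]); return np.c_[p[0]+c*L[:,0]-s*L[:,1],p[1]+s*L[:,0]+c*L[:,1],L[:,2]+(p[3] if len(p)>3 else 0)]
    return m
E
python3 - <<'E'
from fit import *
# stop frame, z at plate top: corners A far-left,B far-right,C near-right,D near-left
L=[(.125,.038,0),(.125,-.227,0),(-.045,-.227,0),(-.045,.038,0)]
W=[(256.6,15),(418.2,44.5),(400.3,143),(238.2,115)]
S=[(204.2,219.8),(269.7,173.3),(312.2,196.7),(246.7,248)]
for obs in ([(*load('w2'),[0,1,2,3],W),(*load('side0'),[0,1,2,3],S)],[(*load('w2'),[0,1,2,3],W)],[(*load('side0'),[0,1,2,3],S)]):
    x,r=fit(obs,planar(L),[.62,.12,-.15,.02]); print(np.round(x,4),np.round(r,1).tolist())
E
```

```text
[ 0.6228  0.1269 -0.174   0.0142] [[0.4, -0.1], [-0.2, -0.6], [-0.4, 0.3], [0.0, -0.1], [-0.3, 0.1], [0.4, -0.1], [0.1, -1.2], [0.4, 1.0]]
[ 0.6225  0.1268 -0.173   0.0146] [[0.3, -0.0], [-0.1, -0.6], [-0.2, 0.4], [0.0, 0.1]]
[ 0.6295  0.1206 -0.1803  0.0058] [[0.1, -0.2], [0.5, 0.3], [-0.5, -0.8], [-0.0, 0.6]]
```

```bash
cat >> h.py <<'E'
def rectseg(o,c,x0,x1,y0,y1,z,s=3000,lo=170,sat=60):
    xs=np.arange(x1,x0,-1/s);ys=np.arange(y1,y0,-1/s)
    X,Y=np.meshgrid(xs,ys,indexing='ij'); p=proj(c,o,np.c_[X.ravel(),Y.ravel(),np.full(X.size,z)]).reshape(X.shape+(2,)).astype(np.float32)
    im=cv2.remap(c['frame'],p[...,0],p[...,1],cv2.INTER_LINEAR)
    m=((im.min(2)>lo)&(im.max(2).astype(int)-im.min(2)<sat)).astype(np.uint8)
    cs,_=cv2.findContours(m,cv2.RETR_EXTERNAL,cv2.CHAIN_APPROX_NONE); k=max(cs,key=cv2.contourArea)
    (cx,cy),wh,_=cv2.minAreaRect(k); b=cv2.boxPoints(cv2.minAreaRect(k))
    P=np.c_[x1-b[:,1]/s,y1-b[:,0]/s]; e=P[1]-P[0]; g=P[2]-P[1]; l=e if np.linalg.norm(e)>np.linalg.norm(g) else g
    yaw=np.arctan2(l[1],l[0]); yaw=(yaw+np.pi/2)%np.pi-np.pi/2
    return P.mean(0),sorted([np.linalg.norm(e),np.linalg.norm(g)]),yaw,im
E
python3 - <<'E'
from h import *
for n in ['w1','w2','side0']:
    o,c=load(n)
    for lo in (130,170): 
        r=rectseg(o,c,.54,.66,-.33,-.22,.008,lo=lo); print(n,[np.round(a,4) for a in r[:3]])
o,c=load('w2'); a=cv2.cvtColor(c['frame'],cv2.COLOR_RGB2BGR)
st=np.array([.6227,.1269]);al=-.173;u=np.array([np.cos(al),np.sin(al)]);v=np.array([-u[1],u[0]])
print(proj(c,o,np.r_[st,.0142+.03385]),load('side0')[1]['cx'] and proj(load('side0')[1],None,np.r_[st,.0142+.03385]))
for yy in(-.044,-.112,-.181): print(yy,st+yy*v, 'gauge',st+.075*u+yy*v)
E
```

```text
w1 [array([ 0.6007, -0.2752], dtype=float32), array([0.0508, 0.0729], dtype=float32), np.float32(-0.2288)]
w1 [array([ 0.6006, -0.2752], dtype=float32), array([0.0498, 0.0717], dtype=float32), np.float32(-0.2288)]
w2 [array([ 0.6008, -0.274 ], dtype=float32), array([0.0539, 0.073 ], dtype=float32), np.float32(-0.2268)]
w2 [array([ 0.6008, -0.2741], dtype=float32), array([0.0522, 0.0717], dtype=float32), np.float32(-0.2268)]
side0 [array([ 0.6005, -0.2688], dtype=float32), array([0.0609, 0.0786], dtype=float32), np.float32(-0.2242)]
side0 [array([ 0.6006, -0.269 ], dtype=float32), array([0.0558, 0.0747], dtype=float32), np.float32(-0.2326)]
[[261.49934022  88.40913232]] [[244.05963983 223.62487167]]
-0.044 [0.61512591 0.0835568 ] gauge [0.68900637 0.07064642]
-0.112 [0.60342051 0.01657185] gauge [0.67730097 0.00366147]
-0.181 [ 0.59154296 -0.05139817] gauge [ 0.66542342 -0.06430855]
```

Request:
jog_arm --moves '[[[12, -38, 0], [0, 0, -0.65], 94], [[24, -76, 0], [0, 0, -1.3], 94], [[36, -114, 0], [0, 0, -2.0], 94], [[48, -152, 0], [0, 0, -2.64], 94], [[60, -190, 0], [0, 0, -2.64], 94]]'

```text
time_s: 2.35
ee_pos: [0.5582, -0.1565, 0.3278]
eef_rot: [3.141, -0.0, -0.237]
force: [0.4, 0.4, 0.6]
grip_width: 0.0939
```

Request:
jog_arm --moves '[[[13, -35, -18], [0, 0, 0], 94], [[26, -70, -36], [0, 0, 0], 94], [[40, -105, -54], [0, 0, 0], 94], [[42, -124, -85], [0, 0, 0], 94], [[42, -124, -120], [0, 0, 0], 94]]'

```text
time_s: 2.77
ee_pos: [0.5995, -0.2828, 0.2065]
eef_rot: [3.141, -0.001, -0.236]
force: [1.0, 0.3, -0.7]
grip_width: 0.0941
```

```bash
python3 - <<'E'
from h import *
o,c=snap('wrist','w3');print(o['time_s'],o['ee_pos'],o['eef_rot'])
r=rectseg(o,c,.54,.66,-.33,-.22,.008); print([np.round(a,4) for a in r[:3]])
E
```

```text
2.7667 [ 0.59948348 -0.28279096  0.20646169] [ 3.14053017e+00 -1.08910235e-03 -2.36311413e-01]
[array([ 0.6012, -0.275 ], dtype=float32), array([0.0491, 0.071 ], dtype=float32), np.float32(-0.2279)]
```

View pics/w3.png

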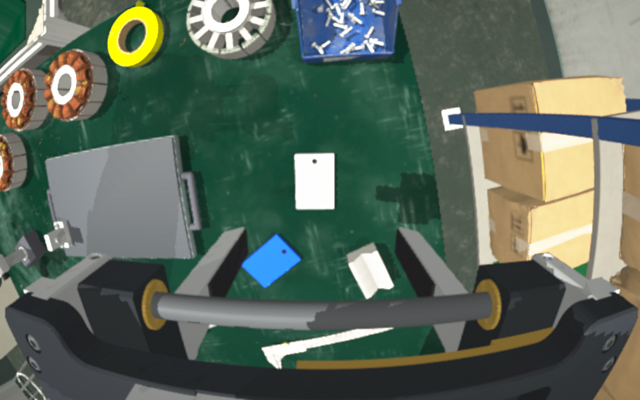

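w3 shows the white packing plate at (315,181) with a small hole and the blue one at (271,260), so the choice is confirmed. Now I'll descend.

Request:
jog_arm --moves '[[[2, 8, -40], [0, 0, 0.1], 80], [[2, 8, -80], [0, 0, 0.1], 80], [[2, 8, -120], [0, 0, 0.1], 80], [[2, 8, -160], [0, 0, 0.1], 80], [[2, 8, -185], [0, 0, 0.1], 80]]'

```text
time_s: 3.23
ee_pos: [0.6006, -0.2691, 0.0197]
eef_rot: [-3.141, 0.004, -0.223]
force: [-0.2, -0.2, -0.0]
grip_width: 0.0801
```

Request:
jog_arm --moves '[[[0, 0, -10], [0, 0, 0], 80], [[0, 0, -18], [0, 0, 0], 80], [[0, 0, -18], [0, 0, 0], 80]]'

```text
time_s: 3.48
ee_pos: [0.6025, -0.2691, 0.0051]
eef_rot: [3.142, 0.0, -0.223]
force: [0.3, -0.1, -0.3]
grip_width: 0.0798
```

Request:
jog_arm --moves '[[[-1.5, -6, -3], [0, 0, 0], 80], [[-1.5, -6, -3], [0, 0, 0], 60], [[-1.5, -6, -3], [0, 0, 0], 44], [[-1.5, -6, -3], [0, 0, 0], 40], [[-1.5, -6, -3], [0, 0, 0], 40]]' --squeeze 30

```text
time_s: 3.9
ee_pos: [0.6014, -0.2745, 0.0026]
eef_rot: [3.141, -0.001, -0.222]
force: [-0.2, 0.5, 0.2]
grip_width: 0.0566
```

Request:
jog_arm --moves '[[[0, 0, 0], [0, 0, 0], 40], [[0, 0, 0], [0, 0, 0], 40]]'

```text
time_s: 4.07
ee_pos: [0.6013, -0.2744, 0.0022]
eef_rot: [3.141, -0.0, -0.222]
force: [-0.4, -0.6, 1.2]
grip_width: 0.0471
```

Request:
jog_arm --moves '[[[0, 0, 15], [0, 0, 0], 40], [[0, 0, 45], [0, 0, 0], 40], [[0, 0, 80], [0, 0, 0], 40], [[0, 25, 100], [0, 0, 1.4], 40], [[2, 55, 100], [0, 0, 2.8], 40]]'

```text
time_s: 4.48
ee_pos: [0.6046, -0.2209, 0.1081]
eef_rot: [3.138, -0.007, 0.025]
force: [0.7, 0.3, -1.6]
grip_width: 0.0474
```

Request:
jog_arm --moves '[[[2, 32, 0], [0, 0, 1.4], 40], [[3, 64, 0], [0, 0, 2.8], 40], [[4, 96, 0], [0, 0, 4.2], 40], [[5, 128, 0], [0, 0, 5.6], 40], [[6, 160, 0], [0, 0, 7.0], 40]]'

```text
time_s: 4.9
ee_pos: [0.609, -0.0578, 0.1029]
eef_rot: [3.141, -0.0, 0.639]
force: [0.8, 0.8, -1.5]
grip_width: 0.0479
```

Request:
jog_arm --moves '[[[1, 28, 0], [0, 0, 1.4], 40], [[2, 56, 0], [0, 0, 2.8], 40], [[3, 84, 0], [0, 0, 4.2], 40], [[4, 112, 0], [0, 0, 5.6], 40], [[5, 140, 0], [0, 0, 7.0], 40]]'

```text
time_s: 5.32
ee_pos: [0.614, 0.0821, 0.1029]
eef_rot: [3.141, -0.0, 1.25]
force: [1.1, 0.4, -1.4]
grip_width: 0.0473
```

Request:
jog_arm --moves '[[[0, 0, 0], [0, 0, 1.0], 40], [[0, 0, 0], [0, 0, 1.7], 40], [[0, 0, 0], [0, 0, 1.7], 40]]'

```text
time_s: 5.57
ee_pos: [0.6141, 0.0812, 0.1027]
eef_rot: [3.141, -0.0, 1.397]
force: [0.0, -0.3, -2.4]
grip_width: 0.0474
```

```bash
python3 - <<'E'
from h import *
o,c=snap('wrist','w4');print(o['time_s'],o['ee_pos'],o['eef_rot'],o['grip_width'],o['qpos'])
E
```

```text
5.5667 [0.61405621 0.08123285 0.10267789] [ 3.14130395e+00 -4.88741177e-05  1.39659104e+00] 0.04738400574381897 [ 7.24120537e-02  5.47900591e-01  1.41799766e+00 -2.50143302e-05
  1.17540250e+00  2.46626979e-01]
```

View pics/w4.png

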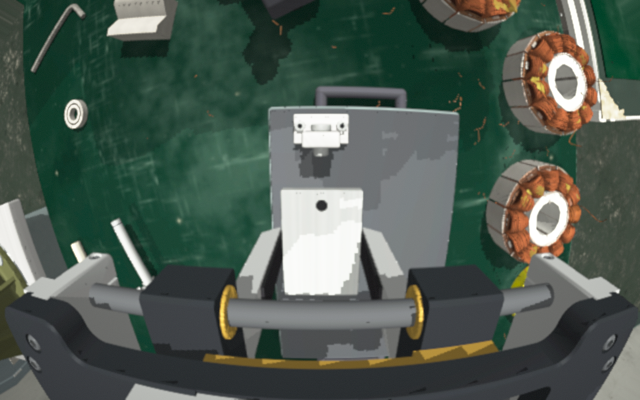

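```bash
python3 - <<'E'
from h import *
a=cv2.imread('pics/w4.png');cv2.imwrite('pics/w4z.png',cv2.resize(a[85:215,255:470],None,fx=3.6,fy=3.6,interpolation=cv2.INTER_CUBIC))
E
```

```text
(no output)
```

View pics/w4z.png

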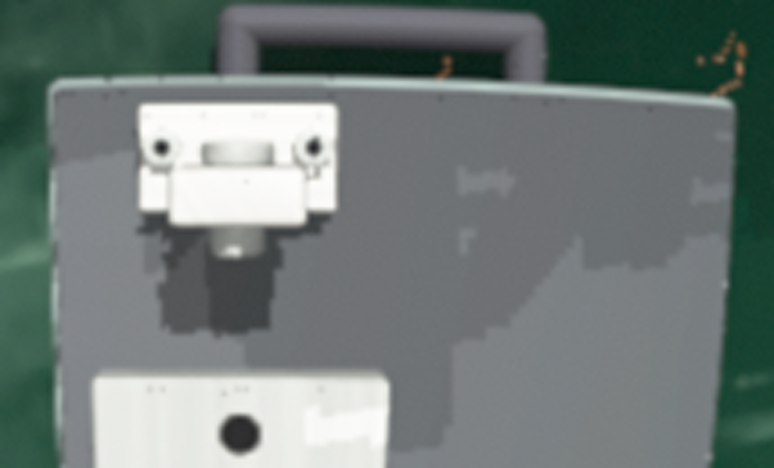

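```bash
python3 - <<'E'
from fit import *
L=[(.125,.038,0),(.125,-.227,0),(-.045,-.227,0),(-.045,.038,0)]
W=[(256.6,15),(418.2,44.5),(400.3,143),(238.2,115)]
W4=[(459.2,114.2),(268.9,109.4)]
o4,c4=load('w4')
for obs in ([(*load('w2'),[0,1,2,3],W),(o4,c4,[0,3],W4)],):
    x,r=fit(obs,planar(L),[.62,.12,-.15,.014]); print(np.round(x,4),np.round(r,1).tolist())
    print(proj(c4,o4,np.r_[x[:2],x[3]+.03385]))
x3,r=fit([(o4,c4,[0,3],W4)],lambda p:planar(L)(np.r_[p,.0142]),[.62,.12,-.15]);print(x3,r); print(proj(c4,o4,np.r_[x3[:2],.014+.03385]))
# button face bottom-of-image edge
print('button x at z, pixel (321,149)',pt(c4,o4,321,150,.048))
# held plate corners top (z = tcp+? ) left/right edges
print('hole',pt(c4,o4,321,205,.1027+.006))
E
```

```text
[ 0.6226  0.1265 -0.1733  0.0153] [[0.5, -0.2], [0.2, -0.7], [0.1, 0.4], [0.1, 0.1], [-0.3, -0.1], [0.0, -0.3]]
[[321.61714017 156.66479084]]
[ 0.62281445  0.1263241  -0.17253061] [[-0.5963883  -0.01295733]
 [ 0.47766003 -0.00516743]]
[[321.92953742 156.6963547 ]]
button x at z, pixel (321,149) [0.62301213 0.13149849 0.048     ]
hole [0.61839048 0.10564532 0.1087    ]
```

```bash
python3 - <<'E'
from h import *
o,c=load('w4'); z=o['ee_pos'][2]+.006
a=pt(c,o,281.4,189.2,z)[:2];b=pt(c,o,362.8,189.5,z)[:2]
d=b-a;print(np.linalg.norm(d),np.arctan2(d[1],d[0])); m=(a+b)/2; d/=np.linalg.norm(d); n=np.array([-d[1],d[0]]); ctr=m-.035*n; print('ctr',ctr,'rel tcp',ctr-o['ee_pos'][:2])
E
```

```text
0.04691827764052947 -0.17867331749786297
ctr [0.61443069 0.0802838 ] rel tcp [ 0.00037448 -0.00094906]
```

Request:
jog_arm --moves '[[[0.6, 1.9, -30], [0, 0, 0], 40], [[0.6, 1.9, -55], [0, 0, 0], 40], [[0.6, 1.9, -72], [0, 0, 0], 40], [[0.6, 1.9, -80], [0, 0, 0], 40], [[0.6, 1.9, -80], [0, 0, 0], 40]]'

```text
time_s: 6.03
ee_pos: [0.6147, 0.0822, 0.0227]
eef_rot: [-3.141, 0.0, 1.39]
force: [-0.1, -1.0, -1.5]
grip_width: 0.0476
```

Request:
jog_arm --moves '[[[0, 0, -2], [0, 0, 0], 40], [[0, 0, -4], [0, 0, 0], 40], [[0, 0, -5], [0, 0, 0], 40], [[0, 0, -5], [0, 0, 0], 40]]'

```text
time_s: 6.37
ee_pos: [0.6152, 0.0823, 0.0221]
eef_rot: [3.14, -0.0, 1.39]
force: [-24.5, -2.1, 47.2]
grip_width: 0.0478
```

Request:
jog_arm --moves '[[[0, 0, 4], [0, 0, 0], 40], [[0, 0, 4.5], [0, 0, 0], 40]]'

```text
time_s: 6.53
ee_pos: [0.6155, 0.0823, 0.0232]
eef_rot: [3.139, -0.001, 1.39]
force: [0.1, 0.6, -2.7]
grip_width: 0.0478
```

```bash
python3 - <<'E'
from h import *
o,c=snap('wrist','w5');print(o['time_s'],o['ee_pos'],o['eef_rot'],o['grip_width'],o['force'])
snap('side','s5');snap('scene','sc5')
a=cv2.imread('pics/s5.png');b=cv2.resize(a[165:255,195:320],None,fx=6,fy=6,interpolation=cv2.INTER_CUBIC);cv2.imwrite('pics/s5z.png',b)
E
```

```text
6.5333 [0.61547239 0.08232043 0.02315845] [ 3.13938985e+00 -6.08783962e-04  1.39038970e+00] 0.047773534669931256 [ 0.08722878  0.55393557 -2.70731099]
```

View pics/w5.png

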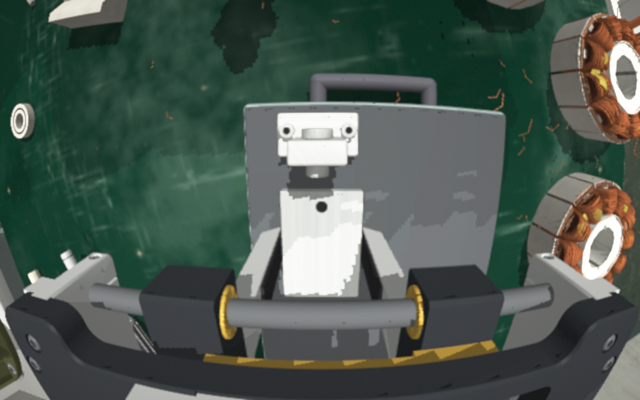

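View pics/s5z.png

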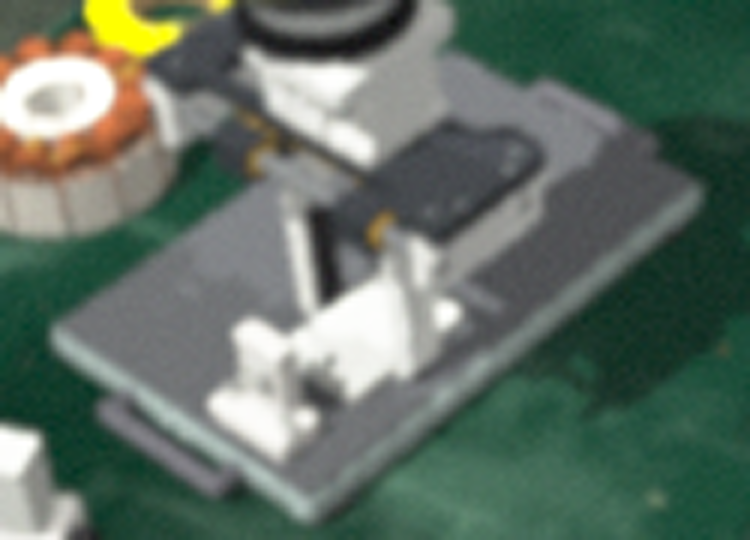

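```bash
python3 - <<'E'
from fit import *
L=[(.125,.038,0),(.125,-.227,0),(-.045,-.227,0),(-.045,.038,0)]
W=[(256.6,15),(418.2,44.5),(400.3,143),(238.2,115)]
W4=[(459.2,114.2),(268.9,109.4)]
o4,c4=load('w4');o5,c5=load('w5')
for W5 in ([(505,114),(244.5,106)],):
  for z in (.014,.017,.020):
    x,r=fit([(*load('w2'),[0,1,2,3],W),(o4,c4,[0,3],W4),(o5,c5,[0,3],W5)],lambda p:planar(L)(np.r_[p,z]),[.62,.12,-.15]);print(z,x,np.abs(r).mean(),r.round(1).tolist())
    print(proj(c5,o5,np.r_[x[:2],z+.03385]),proj(c4,o4,np.r_[x[:2],z+.03385]))
  x,r=fit([(o5,c5,[0,3],W5),(o4,c4,[0,3],W4)],planar(L),[.62,.12,-.15,.01]);print(x,r.round(1).tolist())
z=o5['ee_pos'][2]+.006
a=pt(c5,o5,280.5,190,z)[:2];b=pt(c5,o5,362.5,190,z)[:2]
d=b-a;print(np.linalg.norm(d),np.arctan2(d[1],d[0])); m=(a+b)/2; d/=np.linalg.norm(d); n=np.array([-d[1],d[0]]); print(m-.035*n)
E
```

```text
0.014 [ 0.62276795  0.12692449 -0.1741176 ] 0.4989071326038186 [[0.4, -0.1], [-0.2, -0.5], [-0.4, 0.4], [0.1, -0.0], [-0.8, -0.4], [0.4, -0.7], [-1.8, 0.2], [1.0, 0.6]]
[[319.39191221 175.97807442]] [[321.73176083 155.93460045]]
0.017 [ 0.62259155  0.12689656 -0.17411788] 0.4159403157011523 [[0.1, -0.6], [0.4, -0.8], [0.1, 0.6], [-0.4, 0.0], [0.4, -0.4], [-0.4, -0.8], [0.4, 0.3], [-0.5, 0.5]]
[[319.03951838 177.14996195]] [[321.51914199 156.4565516 ]]
0.02 [ 0.62242176  0.12686997 -0.17419418] 0.946565541721367 [[-0.3, -1.1], [0.9, -1.1], [0.6, 0.9], [-0.9, 0.1], [1.7, -0.4], [-1.1, -0.9], [2.5, 0.4], [-1.9, 0.4]]
[[318.68634159 178.36241966]] [[321.30954619 156.98873883]]
[ 0.62270607  0.12690321 -0.17424139  0.01621371] [[-0.1, 0.3], [0.0, 0.5], [0.2, -0.4], [-0.1, -0.8]]
0.04729623885083994 -0.18158129490052463
[0.61553613 0.08102741]
```

Request:
jog_arm --moves '[[[-0.5, 1, 0], [0, 0, 0.08], 40], [[-0.5, 1, -1], [0, 0, 0.08], 40], [[-0.5, 1, -1], [0, 0, 0.08], 70], [[-0.5, 1, -1], [0, 0, 0.08], 80], [[-0.5, 1, -1], [0, 0, 0.08], 80]]'

```text
time_s: 7.1
ee_pos: [0.6169, 0.0831, 0.0224]
eef_rot: [3.135, -0.001, 1.398]
force: [7.6, -2.5, 9.9]
grip_width: 0.0638
```

```bash
python3 - <<'E'
from h import *
o,c=snap('wrist','w6');print(o['time_s'],o['ee_pos'],o['eef_rot'],o['grip_width'],o['force'])
E
```

```text
7.1 [0.61687001 0.08311166 0.02241833] [ 3.13498746e+00 -1.13444780e-03  1.39823280e+00] 0.06381382600577376 [ 7.64269583 -2.46423471  9.90973374]
```

View pics/w6.png

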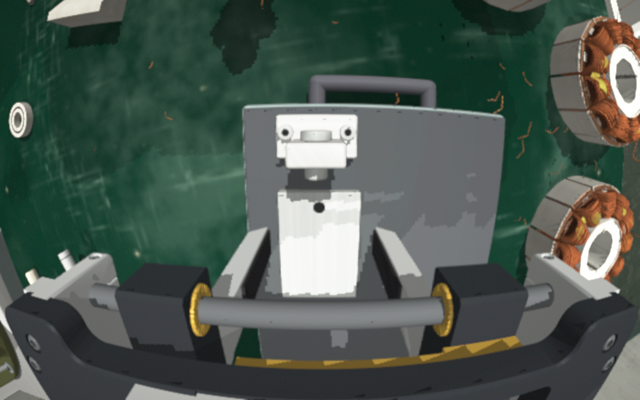

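Request:
jog_arm --moves '[[[0, 0, 2], [0, 0, 0], 80], [[0, 0, 4], [0, 0, 0], 80], [[0, 0, 20], [0, 0, 0], 80], [[0, 0, 60], [0, 0, 0], 80], [[0, -20, 100], [0, 0, 0], 80]]'

```text
time_s: 7.57
ee_pos: [0.6132, 0.0668, 0.1176]
eef_rot: [-3.138, 0.0, 1.401]
force: [0.6, 0.5, 1.2]
grip_width: 0.0798
```

Request:
jog_arm --moves '[[[0, -30, 30], [0, 0, 0], 94], [[0, -40, 50], [0, 0, 0], 94], [[0, -40, 50], [0, 0, 0], 94]]'

```text
time_s: 7.82
ee_pos: [0.6157, 0.0226, 0.1724]
eef_rot: [3.135, -0.001, 1.397]
force: [0.1, 0.1, 0.4]
grip_width: 0.0932
```

```bash
python3 - <<'E'
from h import *
o,c=snap('wrist','w7');print(o['time_s'],o['ee_pos'],o['eef_rot'],o['grip_width'],o['force'])
for z in(.023,.028): print([np.round(a,4) for a in rectseg(o,c,.56,.66,.03,.128,z,lo=175,sat=40)[:3]])
a=cv2.imread('pics/w7.png');cv2.imwrite('pics/w7z.png',cv2.resize(a[40:270,200:480],None,fx=2.6,fy=2.6,interpolation=cv2.INTER_CUBIC))
E
```

```text
7.8167 [0.61568898 0.02264578 0.17239858] [ 3.13524187e+00 -7.32310231e-04  1.39686381e+00] 0.0931923387750711 [0.0701747  0.06571068 0.42779443]
[array([0.6149, 0.081 ], dtype=float32), array([0.0506, 0.0721], dtype=float32), np.float32(1.3944)]
[array([0.6151, 0.0812], dtype=float32), array([0.0498, 0.0711], dtype=float32), np.float32(1.3944)]
```

View pics/w7z.png

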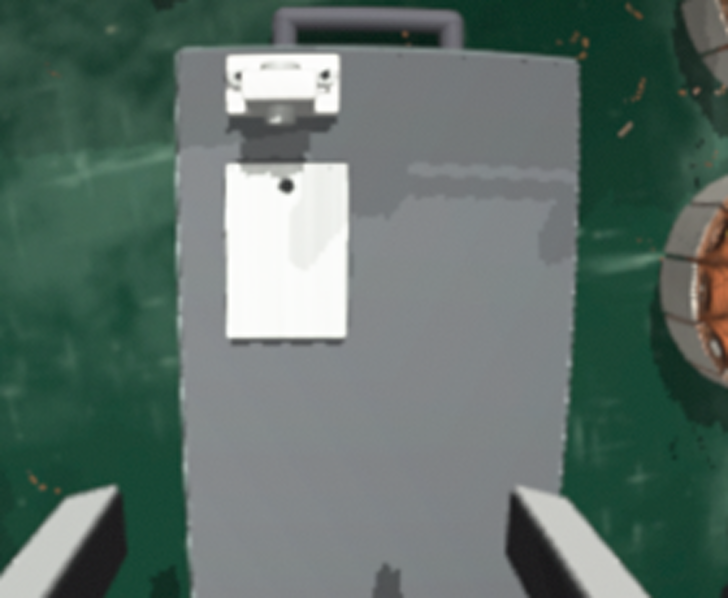

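Request:
jog_arm --moves '[[[-15, -34, 5], [0, 0, -1.34], 94], [[-30, -68, 10], [0, 0, -2.68], 94], [[-45, -102, 15], [0, 0, -4.02], 94], [[-60, -136, 20], [0, 0, -5.36], 94], [[-75, -170, 20], [0, 0, -6.7], 94]]'

```text
time_s: 8.28
ee_pos: [0.5383, -0.1457, 0.1869]
eef_rot: [-3.14, 0.0, 0.81]
force: [1.1, 0.0, 0.2]
grip_width: 0.0942
```

Request:
jog_arm --moves '[[[-15, -34, 0], [0.0, 0.07, -1.34], 94], [[-30, -68, 0], [0, 0.07, -2.68], 94], [[-45, -102, 0], [0, 0.07, -4.02], 94], [[-60, -136, 0], [0, 0.07, -5.36], 94], [[-74, -171, 0], [0, 0.07, -6.7], 94]]'

```text
time_s: 8.7
ee_pos: [0.4641, -0.3166, 0.186]
eef_rot: [-3.136, 0.007, 0.225]
force: [1.3, 0.1, -0.4]
grip_width: 0.0945
```

```bash
cat >> h.py <<'E'
def blockseg(o,c,x0,x1,y0,y1,out,z=.03):
    r=rectseg(o,c,x0,x1,y0,y1,z,lo=130,sat=45); print([np.round(a,4) for a in r[:3]])
    cv2.imwrite('pics/%s.png'%out,cv2.resize(cv2.cvtColor(r[3],cv2.COLOR_RGB2BGR),(600,int(600*r[3].shape[0]/r[3].shape[1]))))
E
python3 - <<'E'
from h import *
o,c=snap('wrist','w8');print(o['time_s'],o['ee_pos'],o['eef_rot'],o['grip_width'],o['force'])
blockseg(o,c,.42,.52,-.37,-.27,'w8z')
E
```

```text
8.7 [ 0.46411863 -0.31657147  0.18598118] [-3.13638943  0.0068224   0.22494294] 0.09448070995238005 [ 1.27166582  0.08110934 -0.35533973]
[array([ 0.4682, -0.3188], dtype=float32), array([0.0425, 0.0636], dtype=float32), np.float32(0.2239)]
```

View pics/w8z.png

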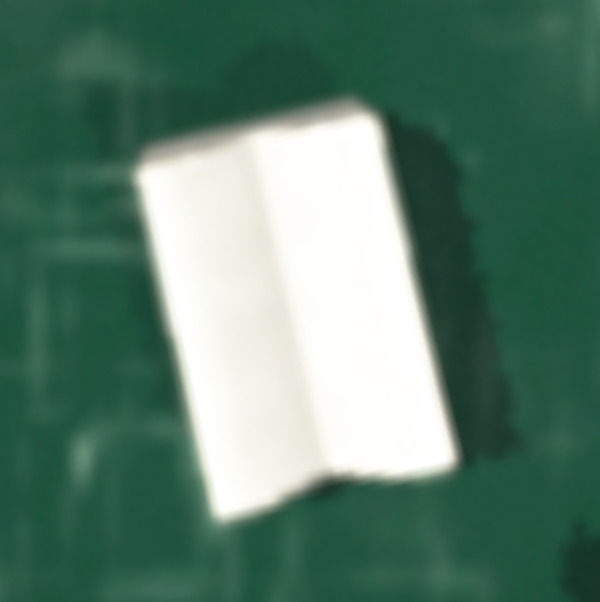

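Request:
jog_arm --moves '[[[3, -3, -40], [0, -0.07, 0], 80], [[3, -3, -80], [0, -0.07, 0], 80], [[3, -3, -120], [0, -0.07, 0], 80], [[3, -3, -160], [0, -0.07, 0], 80], [[3, -3, -170], [0, -0.07, 0], 80]]' --squeeze 50

```text
time_s: 9.17
ee_pos: [0.4653, -0.316, 0.0105]
eef_rot: [-3.132, 0.006, 0.231]
force: [-0.5, 0.6, -0.8]
grip_width: 0.08
```

Request:
jog_arm --moves '[[[0, 0, -7], [0, 0, 0], 80], [[0, 0, -7.5], [0, 0, 0], 60], [[0, 0, -7.5], [0, 0, 0], 40], [[0, 0, -7.5], [0, 0, 0], 35], [[0, 0, -7.5], [0, 0, 0], 35]]'

```text
time_s: 9.58
ee_pos: [0.469, -0.3196, 0.0119]
eef_rot: [3.141, -0.002, 0.23]
force: [-0.7, -1.2, -0.1]
grip_width: 0.0565
```

Request:
jog_arm --moves '[[[0, 0, 0], [0, 0, 0], 35], [[0, 0, 0], [0, 0, 0], 35], [[0, 0, 0], [0, 0, 0], 35]]'

```text
time_s: 9.83
ee_pos: [0.4684, -0.3191, 0.0108]
eef_rot: [-3.14, -0.001, 0.23]
force: [-2.8, 2.9, 6.8]
grip_width: 0.0397
```

Request:
jog_arm --moves '[[[0, 0, 10], [0, 0, 0], 35], [[0, 0, 40], [0, 0, 0], 35], [[5, 10, 80], [0, 0, 0.6], 35], [[14, 35, 110], [0, 0, 1.6], 35], [[28, 70, 120], [0, 0, 2.8], 35]]'

```text
time_s: 10.25
ee_pos: [0.4971, -0.2507, 0.1354]
eef_rot: [3.138, -0.004, 0.475]
force: [0.7, 0.0, -3.4]
grip_width: 0.0392
```

Request:
jog_arm --moves '[[[13, 36, 0], [0, 0, 1.3], 35], [[26, 72, 0], [0, 0, 2.6], 35], [[39, 108, 0], [0, 0, 3.9], 35], [[52, 144, 0], [0, 0, 5.2], 35], [[65, 180, 0], [0, 0, 6.5], 35]]'

```text
time_s: 10.67
ee_pos: [0.5613, -0.0672, 0.1305]
eef_rot: [-3.14, -0.001, 1.047]
force: [0.8, -0.7, -4.0]
grip_width: 0.0398
```

Request:
jog_arm --moves '[[[13, 36, 0], [0, 0, 1.3], 35], [[26, 72, 0], [0, 0, 2.6], 35], [[39, 108, 0], [0, 0, 3.9], 35], [[52, 140, 0], [0, 0, 4.1], 35], [[54, 152, 0], [0, 0, 4.1], 35]]'

```text
time_s: 11.08
ee_pos: [0.6159, 0.087, 0.1303]
eef_rot: [-3.14, -0.001, 1.404]
force: [-1.7, -0.1, -4.1]
grip_width: 0.0396
```

Request:
jog_arm --moves '[[[0, 0, 0], [0, 0, 0], 35], [[0, 0, 0], [0, 0, 0], 35], [[0, 0, 0], [0, 0, 0], 35]]'

```text
time_s: 11.33
ee_pos: [0.6149, 0.0819, 0.1301]
eef_rot: [-3.139, -0.0, 1.399]
force: [0.4, -0.5, -3.4]
grip_width: 0.0394
```

```bash
python3 - <<'E'
from h import *
o,c=snap('wrist','w9');print(o['time_s'],o['ee_pos'],o['eef_rot'],o['grip_width'],o['force'])
a=cv2.imread('pics/w9.png');cv2.imwrite('pics/w9z.png',cv2.resize(a[60:310,200:480],None,fx=2.6,fy=2.4,interpolation=cv2.INTER_CUBIC))
E
```

```text
11.3333 [0.61489452 0.08186659 0.1301492 ] [-3.13946309e+00 -3.44610394e-04  1.39860073e+00] 0.0393502729401328 [ 0.39832862 -0.52022521 -3.39415894]
```

View pics/w9z.png

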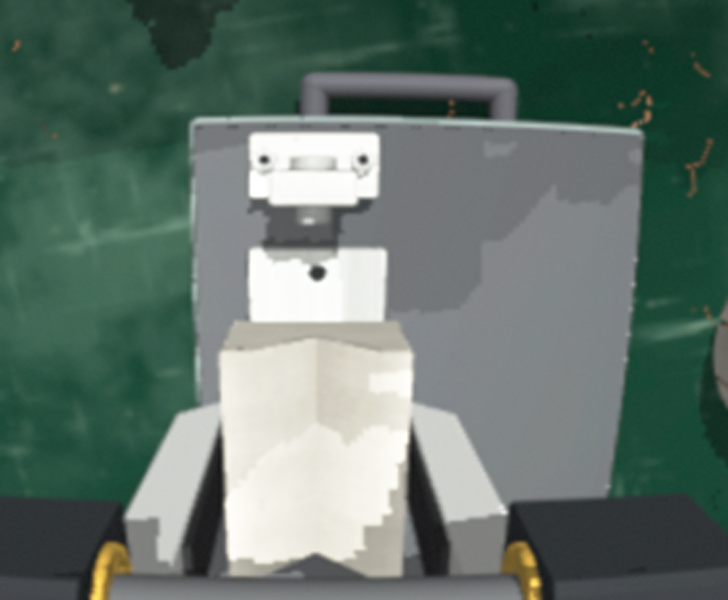

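Request:
jog_arm --moves '[[[0.3, 0.5, -35], [0, 0, 0], 35], [[0.3, 0.5, -65], [0, 0, 0], 35], [[0.3, 0.5, -82], [0, 0, 0], 35], [[0.3, 0.5, -86], [0, 0, 0], 35], [[0.3, 0.5, -86], [0, 0, 0], 35]]'

```text
time_s: 11.8
ee_pos: [0.6151, 0.0824, 0.0435]
eef_rot: [-3.138, -0.0, 1.398]
force: [-1.1, 0.7, -4.6]
grip_width: 0.0397
```

Request:
jog_arm --moves '[[[0, 0, -1], [0, 0, 0], 35], [[0, 0, -2], [0, 0, 0], 35], [[0, 0, -3], [0, 0, 0], 35], [[0, 0, -3], [0, 0, 0], 35]]'

```text
time_s: 12.13
ee_pos: [0.6159, 0.0834, 0.0419]
eef_rot: [-3.141, -0.001, 1.4]
force: [-0.6, 0.6, -4.3]
grip_width: 0.0399
```

Request:
jog_arm --moves '[[[0, 0, -1], [0, 0, 0], 35], [[0, 0, -2], [0, 0, 0], 35], [[0, 0, -2], [0, 0, 0], 35]]'

```text
time_s: 12.38
ee_pos: [0.6159, 0.0834, 0.0408]
eef_rot: [-3.141, -0.001, 1.4]
force: [-6.3, -1.3, 10.6]
grip_width: 0.0395
```

Request:
jog_arm --moves '[[[0, 0, -1], [0, 0, 0], 35], [[0, 0, -1], [0, 0, 0], 35]]'

```text
time_s: 12.55
ee_pos: [0.6159, 0.0834, 0.0407]
eef_rot: [-3.141, -0.001, 1.4]
force: [-11.9, -1.2, 20.0]
grip_width: 0.0392
```

Request:
jog_arm --moves '[[[0, 0, 1], [0, 0, 0], 35], [[0, 0, 1.5], [0, 0, 0], 60], [[0, 0, 1.5], [0, 0, 0], 80], [[0, 0, 1.5], [0, 0, 0], 80]]'

```text
time_s: 12.88
ee_pos: [0.6158, 0.0834, 0.0398]
eef_rot: [-3.141, -0.001, 1.4]
force: [1.1, 1.3, -0.1]
grip_width: 0.056
```

Request:
jog_arm --moves '[[[0, 0, 25], [0, 0, 0], 80], [[0, 0, 60], [0, 0, 0], 80], [[0, 0, 95], [0, 0, 0], 94], [[0, -30, 120], [0, 0, 0], 94], [[0, -50, 140], [0, 0, 0], 94]]'

```text
time_s: 13.3
ee_pos: [0.616, 0.0327, 0.1823]
eef_rot: [3.14, -0.001, 1.401]
force: [0.3, -0.3, 0.1]
grip_width: 0.0896
```

Request:
jog_arm --moves '[[[0, 0, 0], [0, 0, 0], 94], [[0, 0, 0], [0, 0, 0], 94]]'

```text
time_s: 13.47
ee_pos: [0.6159, 0.0328, 0.1803]
eef_rot: [3.141, -0.001, 1.398]
force: [-0.4, -0.4, -0.6]
grip_width: 0.0941
```

```bash
python3 - <<'E'
from h import *
o,c=snap('wrist','w10');print(o['time_s'],o['ee_pos'],o['eef_rot'],o['grip_width'],o['force'])
a=cv2.imread('pics/w10.png');cv2.imwrite('pics/w10z.png',cv2.resize(a[60:260,220:450],None,fx=3,fy=3,interpolation=cv2.INTER_CUBIC))
E
```

```text
13.4667 [0.61593233 0.03280723 0.18025154] [ 3.14140577e+00 -1.17395964e-03  1.39807027e+00] 0.0940782855373778 [-0.35617454 -0.41002761 -0.58659608]
```

View pics/w10z.png

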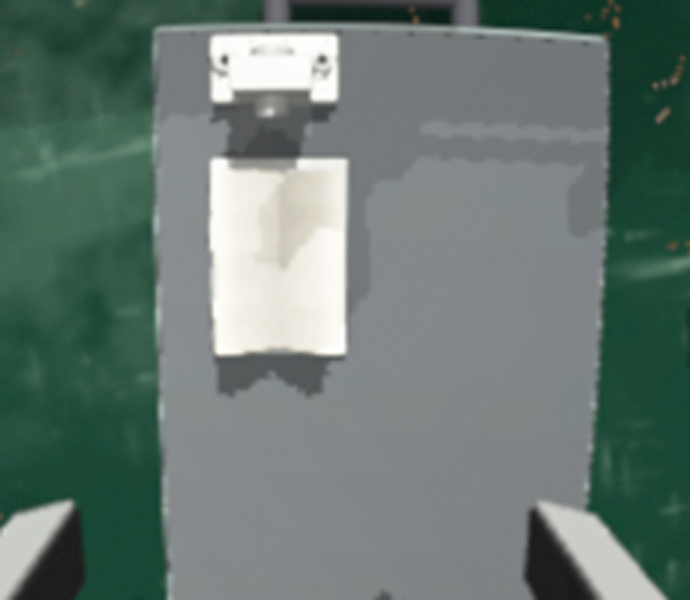

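```bash
cat >> h.py <<'E'
ST=np.array([.6224,.1268]);AL=-.1740
def sf(p):
    d=np.asarray(p)[:2]-ST; return np.array([d[0]*np.cos(AL)+d[1]*np.sin(AL),-d[0]*np.sin(AL)+d[1]*np.cos(AL)])
def fs(x,y): return ST+np.array([x*np.cos(AL)-y*np.sin(AL),x*np.sin(AL)+y*np.cos(AL)])
E
python3 - <<'E'
from h import *
o,c=load('w10')
for z in (.056,.060):
    P=[pt(c,o,220+u/3,60+v/3,z)[:2] for u,v in [(210,158),(348,158),(346,355),(214,355)]]
    print(z,np.mean(P,0),sf(np.mean(P,0)),[np.linalg.norm(P[i]-P[i-1]).round(4) for i in range(4)])
    q=pt(c,o,220+270/3,60+116/3,z-.004);print('button',sf(q))
print(fs(0,-.181))
E
```

```text
0.056 [0.61690065 0.08240971] [ 0.00226868 -0.04467207] [np.float64(0.0652), np.float64(0.0446), np.float64(0.0651), np.float64(0.0439)]
button [-0.00079705  0.00181922]
0.06 [0.61705116 0.08269799] [ 0.00236701 -0.04436209] [np.float64(0.0644), np.float64(0.044), np.float64(0.0642), np.float64(0.0433)]
button [-0.00066013  0.00152061]
[ 0.59106468 -0.05146693]
```

Request:
jog_arm --moves '[[[-16, 20, 5], [0, 0, 1.4], 94], [[-32, 43, 10], [0, 0, 2.8], 94], [[-48, 66, 15], [0, 0, 4.2], 94], [[-64, 89, 20], [0, 0, 5.6], 94], [[-80, 112, 20], [0, 0, 7.0], 94]]'

```text
time_s: 13.93
ee_pos: [0.5343, 0.1473, 0.1988]
eef_rot: [-3.139, -0.001, 2.017]
force: [0.5, 0.6, 0.6]
grip_width: 0.0937
```

Request:
jog_arm --moves '[[[-13, 25, 0], [0, 0, 1.4], 94], [[-26, 50, 0], [0, 0, 2.8], 94], [[-39, 75, 0], [0, 0, 4.2], 94], [[-52, 100, 0], [0, 0, 5.6], 94], [[-60, 140, 0], [0, 0, 7.0], 94]]'

```text
time_s: 14.35
ee_pos: [0.4738, 0.2861, 0.1982]
eef_rot: [-3.138, -0.002, 2.627]
force: [0.7, -0.2, -0.0]
grip_width: 0.094
```

Request:
jog_arm --moves '[[[0, 0, 0], [0, 0, 1.4], 94], [[0, 0, 0], [0, 0, 1.7], 94], [[0, 0, 0], [0, 0, 1.7], 94]]'

```text
time_s: 14.6
ee_pos: [0.4744, 0.2866, 0.1979]
eef_rot: [-3.138, -0.003, 2.773]
force: [1.2, 0.0, -0.3]
grip_width: 0.094
```

```bash
python3 - <<'E'
from h import *
o,c=snap('wrist','w11');print(o['time_s'],o['ee_pos'],o['eef_rot'],o['qpos'],o['force'])
blockseg(o,c,.42,.54,.23,.35,'w11z')
E
```

```text
14.6 [0.47436405 0.28662908 0.19787652] [-3.13804362e+00 -2.58707306e-03  2.77337987e+00] [ 4.77649321e-01  3.18057412e-01  1.51521978e+00 -4.31065546e-04
  1.31268754e+00 -7.24827867e-01] [ 1.17965754  0.0350468  -0.26859886]
[array([0.4743, 0.2963], dtype=float32), array([0.0429, 0.0644], dtype=float32), np.float32(-0.3294)]
```

View pics/w11z.png

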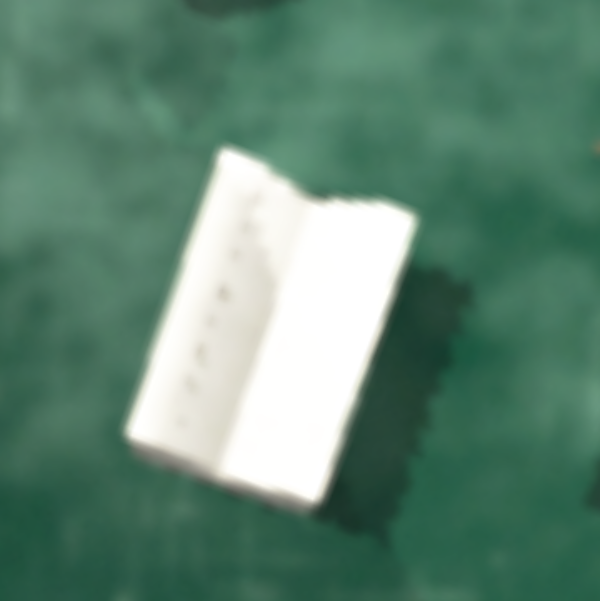

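View pics/w11.png

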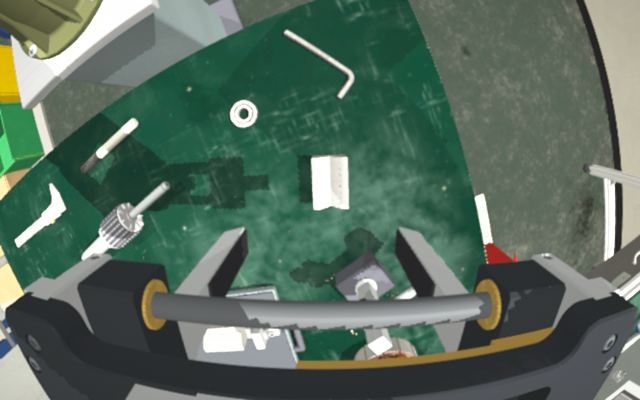

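Request:
jog_arm --moves '[[[1, 9, -40], [0, 0, 0.5], 80], [[1, 9, -80], [0, 0, 0.5], 80], [[1, 9, -120], [0, 0, 0.5], 80], [[1, 9, -160], [0, 0, 0.5], 80], [[1, 9, -180], [0, 0, 0.5], 80]]'

```text
time_s: 15.07
ee_pos: [0.4741, 0.2932, 0.0144]
eef_rot: [-3.135, -0.005, 2.811]
force: [-0.4, 0.3, -0.4]
grip_width: 0.0801
```

Request:
jog_arm --moves '[[[0, 0, -6], [0, 0, 0], 80], [[0, 0, -7], [0, 0, 0], 60], [[0, 0, -7], [0, 0, 0], 40], [[0, 0, -7], [0, 0, 0], 35], [[0, 0, -7], [0, 0, 0], 35]]'

```text
time_s: 15.48
ee_pos: [0.4773, 0.2948, 0.0143]
eef_rot: [3.141, 0.001, 2.813]
force: [-0.4, 0.5, -0.3]
grip_width: 0.0562
```

Request:
jog_arm --moves '[[[0, 0, 0], [0, 0, 0], 35], [[0, 0, 0], [0, 0, 0], 35], [[0, 0, 0], [0, 0, 0], 35]]'

```text
time_s: 15.73
ee_pos: [0.477, 0.2947, 0.0134]
eef_rot: [-3.141, 0.0, 2.813]
force: [0.2, 1.6, 5.4]
grip_width: 0.0395
```

Request:
jog_arm --moves '[[[0, 0, 10], [0, 0, 0], 35], [[0, 0, 45], [0, 0, 0], 35], [[0, 0, 85], [0, 0, 0], 35], [[5, -20, 118], [0, 0, -1.2], 35], [[12, -50, 120], [0, 0, -2.5], 35]]'

```text
time_s: 16.15
ee_pos: [0.4902, 0.2462, 0.1394]
eef_rot: [3.136, 0.004, 2.594]
force: [1.2, -1.4, -3.4]
grip_width: 0.0397
```

Request:
jog_arm --moves '[[[11, -33, 0], [0, 0, -1.4], 35], [[22, -66, 0], [0, 0, -2.8], 35], [[33, -99, 0], [0, 0, -4.2], 35], [[44, -132, 0], [0, 0, -5.6], 35], [[55, -165, 0], [0, 0, -7.0], 35]]'

```text
time_s: 16.57
ee_pos: [0.5434, 0.0776, 0.133]
eef_rot: [-3.139, -0.001, 1.978]
force: [0.8, 0.7, -4.6]
grip_width: 0.0393
```

Request:
jog_arm --moves '[[[10, -30, 0], [0, 0, -1.4], 35], [[20, -60, 0], [0, 0, -2.8], 35], [[30, -90, 0], [0, 0, -4.2], 35], [[40, -120, 0], [0, 0, -5.6], 35], [[48, -133, 0], [0, 0, -6.73], 35]]'

```text
time_s: 16.98
ee_pos: [0.5915, -0.057, 0.1328]
eef_rot: [-3.139, -0.0, 1.388]
force: [0.7, 0.3, -4.3]
grip_width: 0.0396
```

Request:
jog_arm --moves '[[[0, 0, 0], [0, 0, 0], 35], [[0, 0, 0], [0, 0, 0], 35], [[0, 0, 0], [0, 0, 0], 35]]'

```text
time_s: 17.23
ee_pos: [0.5911, -0.053, 0.1326]
eef_rot: [-3.139, -0.001, 1.399]
force: [-0.4, 1.5, -3.7]
grip_width: 0.0396
```

```bash
python3 - <<'E'
from h import *
o,c=snap('wrist','w12');print(o['time_s'],o['ee_pos'],o['eef_rot'],o['grip_width'],o['force'])
a=cv2.imread('pics/w12.png');cv2.imwrite('pics/w12z.png',cv2.resize(a[0:310,180:480],None,fx=2.4,fy=1.9,interpolation=cv2.INTER_CUBIC))
E
```

```text
17.2333 [ 0.59107069 -0.05301794  0.13260952] [-3.13909921e+00 -8.39144471e-04  1.39917490e+00] 0.03963537453289558 [-0.3800896   1.48517286 -3.65400065]
```

View pics/w12z.png

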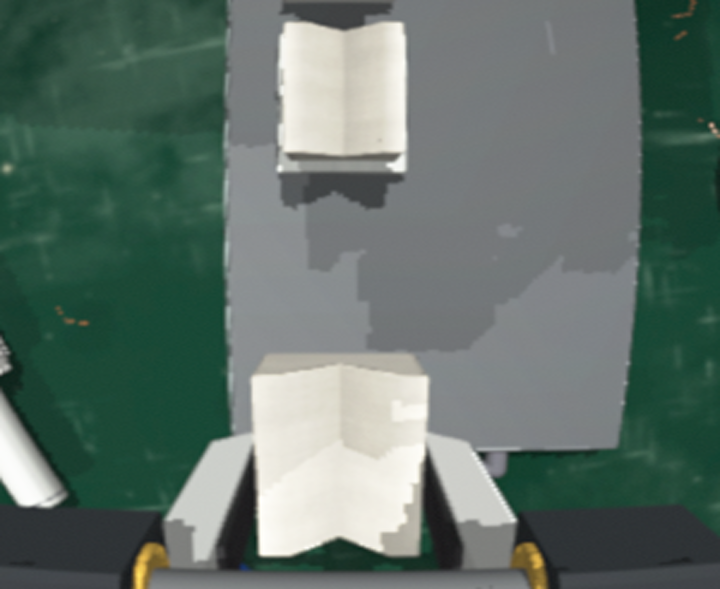

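Request:
jog_arm --moves '[[[1.2, 0, -35], [0, 0, 0], 35], [[1.2, 0, -68], [0, 0, 0], 35], [[1.2, 0, -88], [0, 0, 0], 35], [[1.2, 0, -93], [0, 0, 0], 35], [[1.2, 0, -93], [0, 0, 0], 35]]'

```text
time_s: 17.7
ee_pos: [0.592, -0.0528, 0.0387]
eef_rot: [-3.137, -0.001, 1.399]
force: [0.0, -0.0, -4.4]
grip_width: 0.0392
```

Request:
jog_arm --moves '[[[0, 0, -1], [0, 0, 0], 35], [[0, 0, -2], [0, 0, 0], 35], [[0, 0, -3.5], [0, 0, 0], 35], [[0, 0, -3.5], [0, 0, 0], 35]]'

```text
time_s: 18.03
ee_pos: [0.5931, -0.0536, 0.0369]
eef_rot: [-3.141, -0.001, 1.397]
force: [-0.1, 0.4, -3.9]
grip_width: 0.0393
```

Request:
jog_arm --moves '[[[0, 0, -1], [0, 0, 0], 35], [[0, 0, -2], [0, 0, 0], 35], [[0, 0, -2], [0, 0, 0], 35]]'

```text
time_s: 18.28
ee_pos: [0.593, -0.0536, 0.0354]
eef_rot: [-3.141, -0.001, 1.397]
force: [-4.9, 1.5, 7.7]
grip_width: 0.0396
```

Request:
jog_arm --moves '[[[0, 0, 0], [0, 0, 0], 60], [[0, 0, 0.5], [0, 0, 0], 80], [[0, 0, 0.5], [0, 0, 0], 80], [[0, 0, 0.5], [0, 0, 0], 80]]'

```text
time_s: 18.62
ee_pos: [0.5929, -0.0536, 0.0348]
eef_rot: [-3.14, -0.001, 1.397]
force: [0.4, 0.2, -0.9]
grip_width: 0.0628
```

Request:
jog_arm --moves '[[[0, 0, 30], [0, 0, 0], 80], [[0, 0, 65], [0, 0, 0], 80], [[0, 0, 100], [0, 0, 0], 94], [[0, -20, 135], [0, 0, 0], 94], [[0, -50, 155], [0, 0, 0], 94]]'

```text
time_s: 19.03
ee_pos: [0.5937, -0.1026, 0.1941]
eef_rot: [3.139, -0.001, 1.4]
force: [1.0, -1.2, 0.1]
grip_width: 0.0928
```

Request:
jog_arm --moves '[[[-3, -5, 0], [0, 0, 0], 94], [[-3, -5, 0], [0, 0, 0], 94]]'

```text
time_s: 19.2
ee_pos: [0.5896, -0.1101, 0.1902]
eef_rot: [3.142, -0.0, 1.395]
force: [0.7, 0.0, -1.0]
grip_width: 0.094
```

```bash
python3 - <<'E'
from h import *
o,c=snap('wrist','w13');print(o['time_s'],o['ee_pos'],o['eef_rot'],o['grip_width'],o['force'])
a=cv2.imread('pics/w13.png');cv2.imwrite('pics/w13z.png',cv2.resize(a[20:260,160:480],None,fx=2.4,fy=2.4,interpolation=cv2.INTER_CUBIC))
im=topdown(c,o,.36,.52,-.14,.13,.024,2500);cv2.imwrite('pics/w13r.png',im)
E
```

```text
19.2 [ 0.58964891 -0.11007521  0.19021069] [ 3.14155954e+00 -4.97650920e-04  1.39483592e+00] 0.09398437982957082 [ 0.72901919  0.01355884 -0.98470926]
```

View pics/w13z.png

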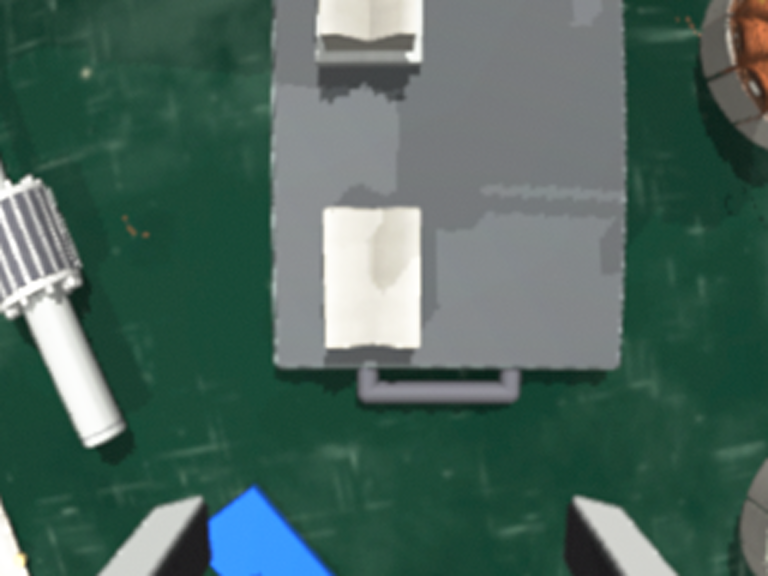

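View pics/w13r.png

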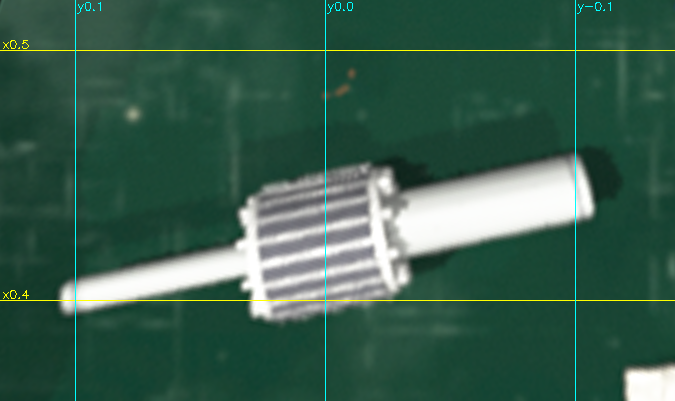

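```bash
python3 - <<'E'
from h import *
a=cv2.imread('pics/side0.png');cv2.imwrite('pics/rz.png',cv2.resize(a[190:265,305:365],None,fx=8,fy=8,interpolation=cv2.INTER_CUBIC))
o,c=load('side0')
for n,p in (('thin',[.4008,.1028]),('thick',[.4452,-.104])):
    for z in (.012,.024,.036): print(n,z,((proj(c,o,np.r_[p,z])[0]-[305,190])*8).round(0))
E
```

```text
thin 0.012 [147. 543.]
thin 0.024 [147. 518.]
thin 0.036 [147. 492.]
thick 0.012 [308. 106.]
thick 0.024 [309.  81.]
thick 0.036 [311.  56.]
```

View pics/rz.png

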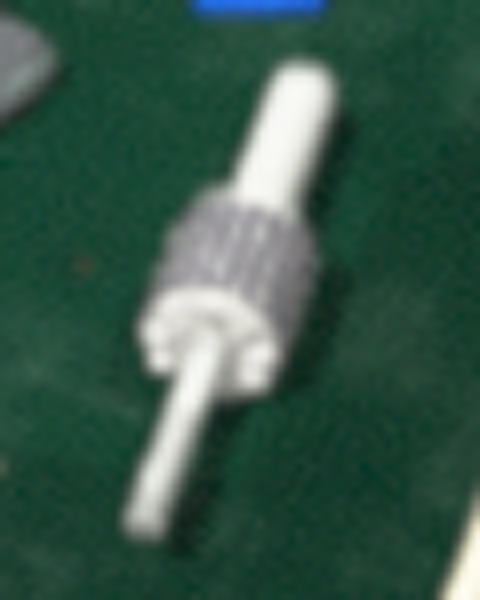

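Request:
jog_arm --moves '[[[-33, 20, 0], [0, 0, 1.1], 94], [[-66, 40, 0], [0, 0, 2.2], 94], [[-99, 60, 0], [0, 0, 3.3], 94], [[-132, 79, 0], [0, 0, 4.43], 94], [[-164, 98, -10], [0, 0, 4.43], 94]]'

```text
time_s: 19.67
ee_pos: [0.4239, -0.009, 0.1791]
eef_rot: [-3.14, -0.001, 1.791]
force: [0.6, 0.3, 0.0]
grip_width: 0.0938
```

Request:
jog_arm --moves '[[[0, 0, 0], [0, 0, 0], 94], [[0, 0, 0], [0, 0, 0], 94]]'

```text
time_s: 19.83
ee_pos: [0.4243, -0.0091, 0.1785]
eef_rot: [-3.138, -0.001, 1.786]
force: [0.1, 0.3, -0.4]
grip_width: 0.0934
```

```bash
python3 - <<'E'
from h import *
o,c=snap('wrist','w14');print(o['time_s'],o['ee_pos'],o['eef_rot'],o['qpos'],o['force'])
im=topdown(c,o,.36,.52,-.14,.13,.024,2500);cv2.imwrite('pics/w14r.png',im)
E
```

```text
19.8333 [ 0.42430041 -0.00912982  0.17854982] [-3.13818570e+00 -1.49361433e-03  1.78560618e+00] [-1.08075632e-01  4.55989071e-02  1.88483944e+00  3.57810397e-04
  1.21485915e+00 -3.23013333e-01] [ 0.09827901  0.33010629 -0.36411853]
```

View pics/w14r.png

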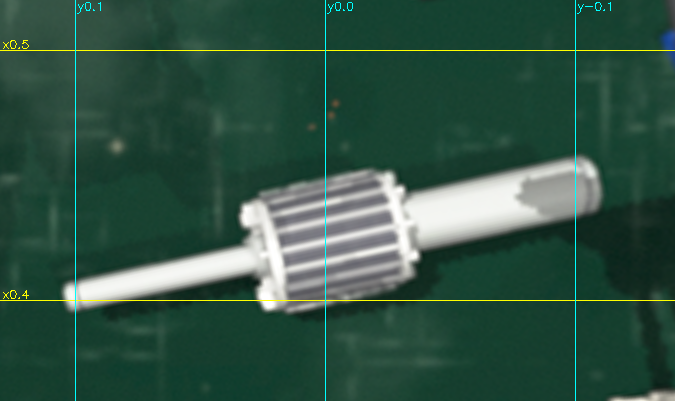

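Request:
jog_arm --moves '[[[1.2, -4, -40], [0, 0, 0], 85], [[1.2, -4, -80], [0, 0, 0], 85], [[1.2, -4, -120], [0, 0, 0], 85], [[1.2, -4, -155], [0, 0, 0], 85], [[1.2, -4, -165], [0, 0, 0], 85]]' --squeeze 60

```text
time_s: 20.3
ee_pos: [0.4251, -0.0145, 0.01]
eef_rot: [-3.133, -0.003, 1.783]
force: [0.0, 0.1, -0.6]
grip_width: 0.0851
```

Request:
jog_arm --moves '[[[0, 0, -6], [0, 0, 0], 85], [[0, 0, -9], [0, 0, 0], 60], [[0, 0, -9], [0, 0, 0], 50], [[0, 0, -9], [0, 0, 0], 42], [[0, 0, -9], [0, 0, 0], 42]]'

```text
time_s: 20.72
ee_pos: [0.4279, -0.0147, 0.0069]
eef_rot: [3.141, 0.0, 1.784]
force: [0.3, -0.1, -0.3]
grip_width: 0.062
```

Request:
jog_arm --moves '[[[0, 0, 0], [0, 0, 0], 42], [[0, 0, 0], [0, 0, 0], 42], [[0, 0, 0], [0, 0, 0], 42]]'

```text
time_s: 20.97
ee_pos: [0.4273, -0.0147, 0.0062]
eef_rot: [-3.141, -0.0, 1.784]
force: [-1.8, -0.8, 6.9]
grip_width: 0.0475
```

```bash
python3 - <<'E'
from h import *
o,c=snap('wrist','w15');print(o['time_s'],o['ee_pos'],o['eef_rot'],o['grip_width'],o['force'])
E
```

```text
20.9667 [ 0.42725971 -0.01465566  0.00615765] [-3.14086572e+00 -3.80629697e-04  1.78368114e+00] 0.04750240195823699 [-1.84755481 -0.75519119  6.86881101]
```

View pics/w15.png

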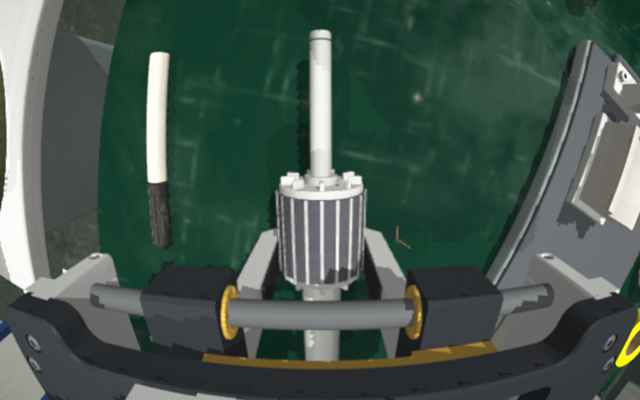

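```bash
python3 - <<'E'
from h import *
o,c=load('w15')
for (u,v,z) in ((320,31,.024),(320,33,.03)):
    p=pt(c,o,u,v,z); d=p[:2]-o['ee_pos'][:2]; print(p,np.linalg.norm(d),np.arctan2(d[1],d[0]))
E
```

```text
[0.40100454 0.1037067  0.024     ] 0.12123935474637897 1.7890822056294844
[0.40163478 0.10088188 0.03      ] 0.11834509102268576 1.7890522248671223
```

Request:
jog_arm --moves '[[[0, 0, 8], [0, 0, 0], 42], [[0, 0, 20], [0, 0, 0], 42], [[0, 0, 45], [0, 0, 0], 42], [[0, 0, 75], [0, 0, 0], 42], [[0, 0, 100], [0, 0, 0], 42]]'

```text
time_s: 21.43
ee_pos: [0.4264, -0.0145, 0.1072]
eef_rot: [-3.139, -0.001, 1.784]
force: [1.0, 0.6, -5.1]
grip_width: 0.0466
```

Request:
jog_arm --moves '[[[10, 1, 12], [0, 0, -0.5], 42], [[40, 4, 24], [0, 0, -1.5], 42], [[72, 7, 24], [0, 0, -2.5], 42], [[104, 10, 24], [0, 0, -3.5], 42], [[136, 14, 24], [0, 0, -4.43], 42]]'

```text
time_s: 21.85
ee_pos: [0.5639, -0.0005, 0.1297]
eef_rot: [-3.139, -0.001, 1.392]
force: [0.2, 0.7, -5.7]
grip_width: 0.0469
```

Request:
jog_arm --moves '[[[15, 1, 0], [0, 0, 0], 42], [[30, 2, 0], [0, 0, 0], 42], [[38, 2, 0], [0, 0, 0], 42], [[38, 2, 0], [0, 0, 0], 42], [[38, 2, 0], [0, 0, 0], 42]]'

```text
time_s: 22.27
ee_pos: [0.6003, 0.0014, 0.129]
eef_rot: [-3.138, -0.0, 1.397]
force: [0.2, -0.5, -6.4]
grip_width: 0.0472
```

```bash
python3 - <<'E'
from h import *
o,c=snap('wrist','w16');print(o['time_s'],o['ee_pos'],o['eef_rot'],o['grip_width'],o['force'],o['moment'])
snap('side','s16')
a=cv2.imread('pics/s16.png');cv2.imwrite('pics/s16z.png',cv2.resize(a[130:260,180:340],None,fx=4.5,fy=4.5,interpolation=cv2.INTER_CUBIC))
E
```

```text
22.2667 [0.60027864 0.00143358 0.129027  ] [-3.13817329e+00 -4.75687382e-04  1.39710077e+00] 0.047173474889647043 [ 0.22147947 -0.48974604 -6.37894476] [-0.05871804  0.00086381  0.01448493]
```

View pics/w16.png

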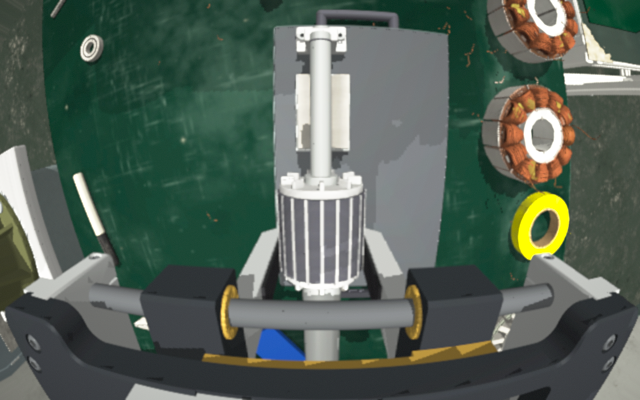

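View pics/s16z.png

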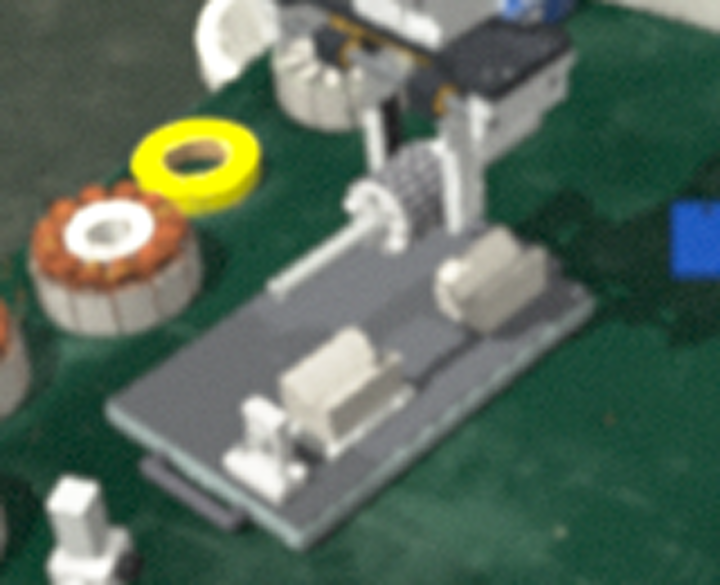

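Request:
jog_arm --moves '[[[2.3, 1, -30], [0, 0, 0], 42], [[2.3, 1, -60], [0, 0, 0], 42], [[2.3, 1, -76], [0, 0, 0], 42], [[2.3, 1, -76], [0, 0, 0], 42], [[2.3, 1, -76], [0, 0, 0], 42]]'

```text
time_s: 22.78
ee_pos: [0.6028, 0.0024, 0.0538]
eef_rot: [-3.139, -0.001, 1.397]
force: [0.3, -0.9, -5.9]
grip_width: 0.0467
```

```bash
python3 - <<'E'
from h import *
o,c=snap('wrist','w17');print(o['time_s'],o['ee_pos'],o['eef_rot'],o['grip_width'],o['force'],o['moment'])
a=cv2.imread('pics/w17.png');cv2.imwrite('pics/w17z.png',cv2.resize(a[0:250,220:430],None,fx=2.9,fy=2.4,interpolation=cv2.INTER_CUBIC))
E
```

```text
22.7833 [0.6027913  0.00236719 0.05382123] [-3.13896441e+00 -6.29195979e-04  1.39691761e+00] 0.04670157222750098 [ 0.30317706 -0.90725227 -5.89792435] [-0.08175356 -0.09421473 -0.01044694]
```

View pics/w17z.png

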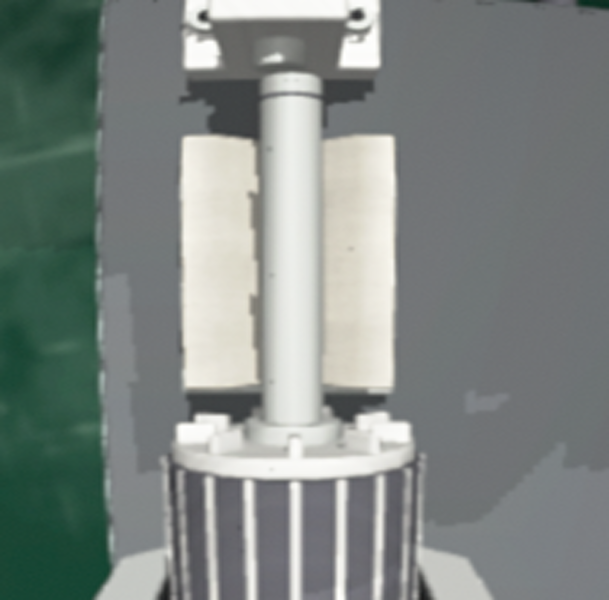

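```bash
python3 - <<'E'
from h import *
o,c=load('w17')
for v,z in ((74/2.4,.0716+.004),(74/2.4,.0716)): print('tip',sf(pt(c,o,220+291/2.9,v,z)))
for v in (65,70): print('button',sf(pt(c,o,220+283/2.9,v/2.4,.056+.004)))
for z in (.06,.064):
  print(np.mean([sf(pt(c,o,220+a/2.9,b/2.4,z)) for a,b in ((181,136),(395,136),(393,388),(185,388))],0))
E
```

```text
tip [ 0.00202012 -0.00579684]
tip [ 0.00200417 -0.00459058]
button [0.0004246 0.0012085]
button [ 4.25712954e-04 -6.89366251e-05]
[ 0.00144456 -0.04593469]
[ 0.00147236 -0.04610491]
```

Request:
jog_arm --moves '[[[0, 0, -6], [0, 0, 0], 42], [[0, 0, -11], [0, 0, 0], 42], [[0, 0, -13], [0, 0, 0], 42], [[0, 0, -14], [0, 0, 0], 42], [[0, 0, -14], [0, 0, 0], 42]]'

```text
time_s: 23.25
ee_pos: [0.6032, 0.0024, 0.0395]
eef_rot: [-3.14, -0.001, 1.397]
force: [0.1, 0.2, -6.5]
grip_width: 0.0469
```

Request:
jog_arm --moves '[[[0, 0, -1], [0, 0, 0], 42], [[0, 0, -1.5], [0, 0, 0], 42], [[0, 0, -1.5], [0, 0, 0], 42]]'

```text
time_s: 23.5
ee_pos: [0.6034, 0.0024, 0.0391]
eef_rot: [-3.14, -0.001, 1.397]
force: [-5.1, 0.2, 4.2]
grip_width: 0.047
```

Request:
jog_arm --moves '[[[0, 0, -0.7], [0, 0, 0], 42], [[0, 0, -0.7], [0, 0, 0], 42], [[0, 0, -0.7], [0, 0, 0], 55], [[0, 0, -0.7], [0, 0, 0], 65], [[0, 0, -0.7], [0, 0, 0], 75]]'

```text
time_s: 23.92
ee_pos: [0.6038, 0.0024, 0.038]
eef_rot: [-3.141, -0.001, 1.397]
force: [0.0, -0.4, -0.7]
grip_width: 0.0632
```

Request:
jog_arm --moves '[[[0, 0, 0], [0, 0, 0], 80], [[0, 0, 0], [0, 0, 0], 85], [[0, 0, 0], [0, 0, 0], 85]]'

```text
time_s: 24.17
ee_pos: [0.6034, 0.0024, 0.0375]
eef_rot: [-3.14, -0.001, 1.397]
force: [0.5, 0.1, 0.3]
grip_width: 0.0832
```

Request:
jog_arm --moves '[[[0, 0, 25], [0, 0, 0], 85], [[0, 0, 60], [0, 0, 0], 85], [[0, 0, 100], [0, 0, 0], 94], [[0, -10, 140], [0, 0, 0], 94], [[0, -20, 165], [0, 0, 0], 94]]'

```text
time_s: 24.58
ee_pos: [0.6039, -0.0175, 0.2069]
eef_rot: [3.139, -0.001, 1.398]
force: [0.3, -0.2, 0.2]
grip_width: 0.0943
```

Request:
jog_arm --moves '[[[0, 0, 0], [0, 0, 0], 94], [[0, 0, 0], [0, 0, 0], 94]]'

```text
time_s: 24.75
ee_pos: [0.6037, -0.018, 0.2035]
eef_rot: [3.141, -0.001, 1.396]
force: [-0.7, 0.0, -1.9]
grip_width: 0.0936
```

```bash
python3 - <<'E'
from h import *
o,c=snap('wrist','w18');print(o['time_s'],o['ee_pos'],o['eef_rot'],o['grip_width'],o['force'],o['moment'])
a=cv2.imread('pics/w18.png');cv2.imwrite('pics/w18z.png',cv2.resize(a[30:280,200:460],None,fx=2.4,fy=2.4,interpolation=cv2.INTER_CUBIC))
snap('side','s18')
a=cv2.imread('pics/s18.png');cv2.imwrite('pics/s18z.png',cv2.resize(a[130:300,160:340],None,fx=4,fy=3.5,interpolation=cv2.INTER_CUBIC))
E
```

```text
24.75 [ 0.60365709 -0.01798678  0.20349528] [ 3.14071709e+00 -9.88136861e-04  1.39627385e+00] 0.09357171687493364 [-0.69806083  0.03852903 -1.93188166] [-0.05340609 -0.08801282  0.00812145]
```

View pics/w18z.png

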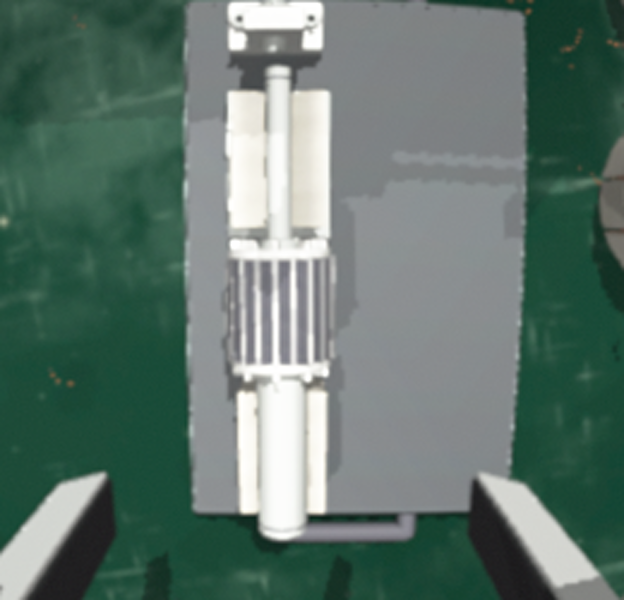

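View pics/s18z.png

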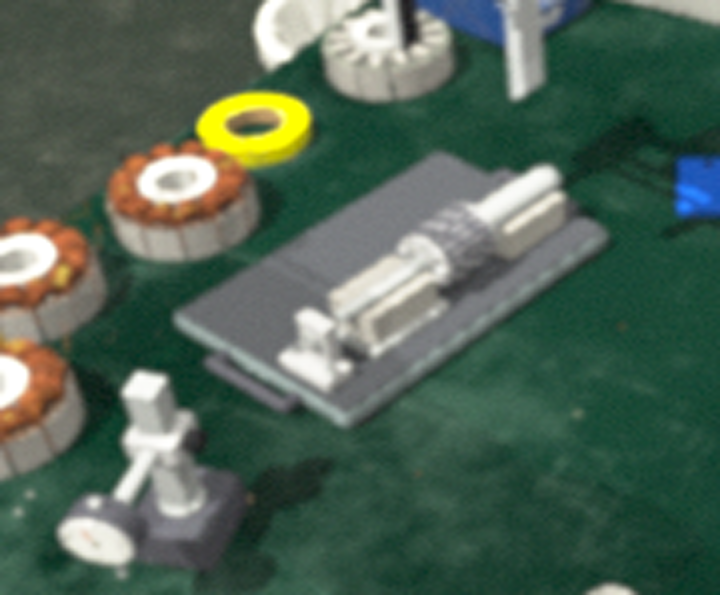

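```bash
python3 - <<'E'
from h import *
o,c=load('s18')
t=pt(c,o,196.8,241,.15);d=pt(c,o,184,280,.107);print(t,d,np.linalg.norm((t-d)[:2]),np.arctan2(*(t-d)[[1,0]]))
o,c=load('w11')
cv2.imwrite('pics/w11b.png',cv2.resize(cv2.imread('pics/w11.png')[230:360,300:460],None,fx=4.5,fy=4.5,interpolation=cv2.INTER_CUBIC))
E
```

```text
[0.61047286 0.2958056  0.15      ] [0.59368591 0.36835249 0.107     ] 0.0744637666555763 -1.3434038691774435
```

Request:
jog_arm --moves '[[[1, 37, 15], [0, 0, 0.9], 94], [[2, 75, 30], [0, 0, 1.8], 94], [[3, 113, 45], [0, 0, 2.7], 94], [[4, 151, 50], [0, 0, 3.6], 94], [[5, 190, 50], [0, 0, 4.6], 94]]'

```text
time_s: 25.27
ee_pos: [0.608, 0.1745, 0.2523]
eef_rot: [-3.14, -0.001, 1.802]
force: [0.1, 0.1, 1.0]
grip_width: 0.0939
```

Request:
jog_arm --moves '[[[1, 35, 0], [0, 0, 0], 94], [[1, 70, 0], [0, 0, 0], 94], [[1, 80, 0], [0, 0, 0], 94], [[1, 80, 0], [0, 0, 0], 94], [[1, 80, 0], [0, 0, 0], 94]]'

```text
time_s: 25.68
ee_pos: [0.609, 0.2521, 0.2509]
eef_rot: [-3.138, -0.0, 1.799]
force: [0.4, -0.2, -1.1]
grip_width: 0.094
```

```bash
python3 - <<'E'
from h import *
o,c=snap('wrist','w19');print(o['time_s'],o['ee_pos'],o['eef_rot'],o['grip_width'],o['qpos'])
a=cv2.imread('pics/w19.png');cv2.imwrite('pics/w19z.png',cv2.resize(a[60:300,220:430],None,fx=3,fy=2.5,interpolation=cv2.INTER_CUBIC))
E
```

```text
25.6833 [0.60898156 0.25213688 0.25089531] [-3.13773026e+00 -2.39659270e-04  1.79926991e+00] 0.09404402641739022 [3.36715512e-01 5.30332350e-01 1.09583499e+00 6.56382840e-04
 1.51923922e+00 1.08206391e-01]
```

View pics/w19.png

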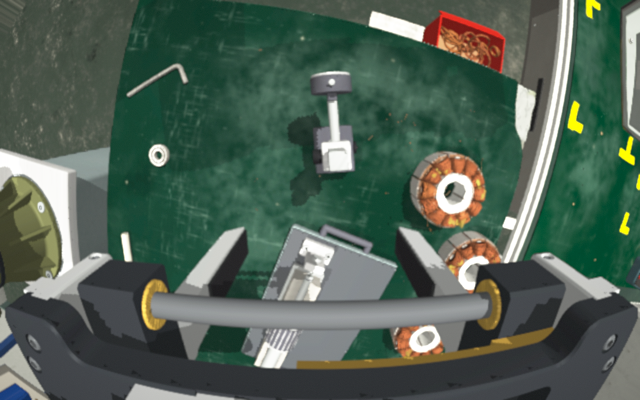

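View pics/w19z.png

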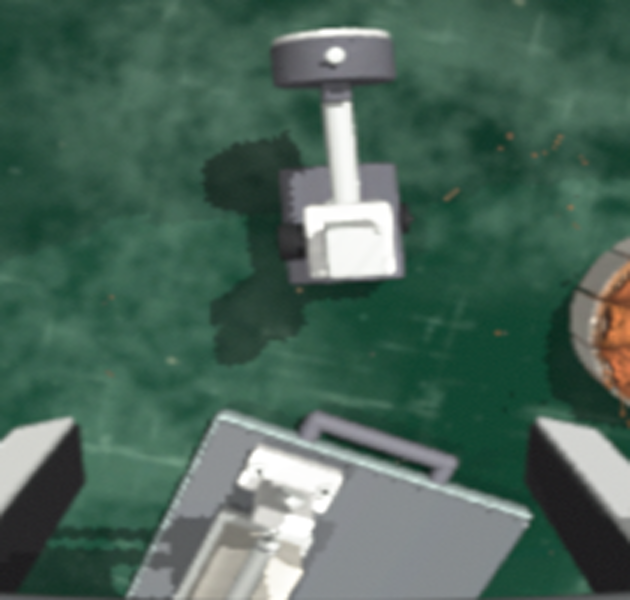

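```bash
python3 - <<'E'
from h import *
o,c=load('w19')
t=pt(c,o,340,159.6,.15);print(t)
Q=[pt(c,o,220+a/3,60+b/2.5,.15)[:2] for a,b in((325,225),(390,220),(395,273),(330,278))]
for i in range(4):
    e=Q[i]-Q[i-1];print(np.linalg.norm(e),np.arctan2(e[1],e[0]))
for z in(.12,.128,.132):
  d=pt(c,o,331.7,82,z);v=t-d;print(z,d,np.linalg.norm(v[:2]),np.arctan2(v[1],v[0]))
E=[pt(c,o,220+a/3,60+b/2.5,.034)[:2] for a,b in((280,172),(398,165))];e=E[1]-E[0];print('base',np.linalg.norm(e),np.arctan2(e[1],e[0]))
E
```

```text
[0.61669923 0.29295345 0.15      ]
0.019562990015532942 1.8808009798313894
0.019736504252314855 0.3274064981818154
0.019591343793085875 -1.2489369015729508
0.01996826922297004 -2.8157393384224036
0.12 [0.59322334 0.36386996 0.12      ] 0.07470119767706289 -1.2511151501753597
0.128 [0.59321514 0.36281898 0.128     ] 0.07370680895795513 -1.2465284280556101
0.132 [0.59321104 0.36229348 0.132     ] 0.07321020793434696 -1.2441883667667546
base 0.05012123667267172 0.3057562891405158
```

Request:
jog_arm --moves '[[[4, 25, 0], [0, 0, 0.6], 70], [[7, 41, 0], [0, 0, 1.05], 60], [[7, 41, 0], [0, 0, 1.05], 60], [[7, 41, -20], [0, 0, 1.05], 60], [[7, 41, -40], [0, 0, 1.05], 60]]' --squeeze 60

```text
time_s: 26.15
ee_pos: [0.6169, 0.2917, 0.2128]
eef_rot: [3.141, -0.001, 1.888]
force: [0.2, 0.5, -0.6]
grip_width: 0.0642
```

Request:
jog_arm --moves '[[[0, 0, 0], [0, 0, 0], 60], [[0, 0, 0], [0, 0, 0], 60]]'

```text
time_s: 26.32
ee_pos: [0.6163, 0.2917, 0.2121]
eef_rot: [-3.138, -0.0, 1.888]
force: [-0.1, 0.6, 0.7]
grip_width: 0.06
```

```bash
python3 - <<'E'
from h import *
o,c=snap('wrist','w20');print(o['time_s'],o['ee_pos'],o['eef_rot'],o['grip_width'],o['qpos'])
a=cv2.imread('pics/w20.png');cv2.imwrite('pics/w20z.png',cv2.resize(a[60:300,200:440],None,fx=2.5,fy=2.5,interpolation=cv2.INTER_CUBIC))
E
```

```text
26.3167 [0.61628507 0.2917043  0.21208872] [-3.13818580e+00 -4.56500511e-04  1.88796580e+00] 0.059966091534281424 [3.88100870e-01 6.04235525e-01 1.07154188e+00 7.00412819e-04
 1.46918121e+00 7.08584003e-02]
```

View pics/w20z.png

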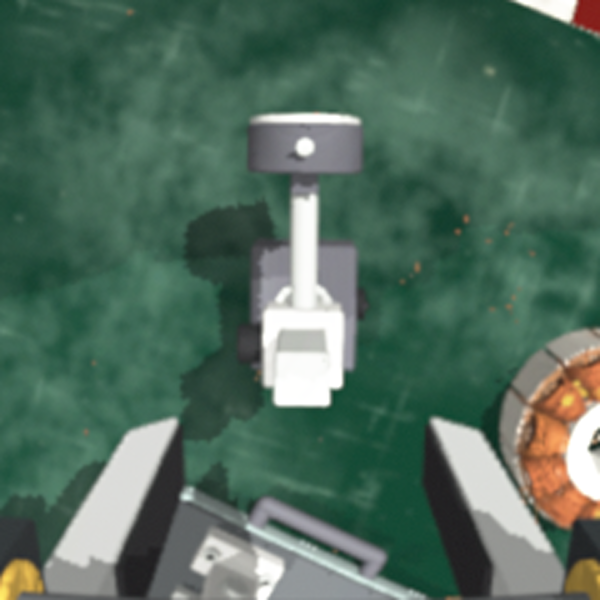

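```bash
python3 - <<'E'
from h import *
o,c=load('w20')
for a,b in ((302,380),(275,353),(330,405)): print(pt(c,o,200+a/2.5,60+b/2.5,.15))
E
```

```text
[0.61569789 0.2915422  0.15      ]
[0.6045945  0.29746283 0.15      ]
[0.62711916 0.28624762 0.15      ]
```

Request:
jog_arm --moves '[[[-0.5, 0, -35], [0, 0, 0], 60], [[-0.5, 0, -65], [0, 0, 0], 60], [[-0.5, 0, -85], [0, 0, 0], 60], [[-0.5, 0, -95], [0, 0, 0], 60], [[-0.5, 0, -96], [0, 0, 0], 60]]'

```text
time_s: 26.78
ee_pos: [0.6157, 0.2928, 0.1157]
eef_rot: [-3.139, -0.001, 1.889]
force: [-0.7, 0.6, 0.7]
grip_width: 0.06
```

Request:
jog_arm --moves '[[[0, 0, 0], [0, 0, 0], 60], [[0, 0, 0], [0, 0, 0], 40], [[0, 0, 0], [0, 0, 0], 25], [[0, 0, 0], [0, 0, 0], 14], [[0, 0, 0], [0, 0, 0], 14]]'

```text
time_s: 27.2
ee_pos: [0.616, 0.2935, 0.1173]
eef_rot: [-3.141, -0.001, 1.89]
force: [-1.1, 0.2, 1.0]
grip_width: 0.0368
```

Request:
jog_arm --moves '[[[0, 0, 0], [0, 0, 0], 14], [[0, 0, 0], [0, 0, 0], 14], [[0, 0, 0], [0, 0, 0], 14]]'

```text
time_s: 27.45
ee_pos: [0.6157, 0.2934, 0.1164]
eef_rot: [-3.14, -0.001, 1.89]
force: [1.5, -0.5, -2.9]
grip_width: 0.0177
```

Request:
jog_arm --moves '[[[0, 0, 10], [0, 0, 0], 14], [[0, 0, 30], [0, 0, 0], 14], [[0, 0, 55], [0, 0, 0], 14], [[0, 0, 80], [0, 0, 0], 14], [[0, 0, 105], [0, 0, 0], 14]]'

```text
time_s: 27.87
ee_pos: [0.6154, 0.2932, 0.2224]
eef_rot: [-3.139, -0.001, 1.89]
force: [1.1, 0.3, -5.2]
grip_width: 0.0176
```

Request:
jog_arm --moves '[[[4, -15, 5], [0, 0, 0.6], 14], [[10, -45, 5], [0, 0, 1.8], 14], [[17, -78, 5], [0, 0, 3.1], 14], [[24, -111, 5], [0, 0, 4.4], 14], [[31, -144, 5], [0, 0, 5.7], 14]]'

```text
time_s: 28.28
ee_pos: [0.6465, 0.148, 0.2263]
eef_rot: [-3.139, -0.001, 2.394]
force: [0.3, 0.7, -6.0]
grip_width: 0.0173
```

Request:
jog_arm --moves '[[[6, -32, 0], [0, 0, 1.3], 14], [[13, -64, 0], [0, 0, 2.6], 14], [[19, -96, 0], [0, 0, 3.9], 14], [[25, -125, 0], [0, 0, 5.2], 14], [[30, -144, 0], [0, 0, 6.5], 14]]'

```text
time_s: 28.7
ee_pos: [0.6766, 0.0024, 0.2263]
eef_rot: [-3.139, -0.002, 2.959]
force: [0.8, 0.7, -6.8]
grip_width: 0.0179
```

Request:
jog_arm --moves '[[[0, 0, 0], [0, 0, 0.1], 14], [[0, 0, 0], [0, 0, 0.1], 14], [[0, 0, 0], [0, 0, 0.1], 14], [[0, 0, 0], [0, 0, 0.1], 14]]'

```text
time_s: 29.03
ee_pos: [0.6765, 0.0065, 0.2264]
eef_rot: [-3.14, -0.001, 2.963]
force: [0.1, 0.1, -5.7]
grip_width: 0.0177
```

```bash
python3 - <<'E'
from h import *
o,c=snap('wrist','w21');print(o['time_s'],o['ee_pos'],o['eef_rot'],o['grip_width'],o['qpos'],o['force'])
snap('side','s21')
a=cv2.imread('pics/s21.png');cv2.imwrite('pics/s21z.png',cv2.resize(a[100:270,160:340],None,fx=4,fy=3.5,interpolation=cv2.INTER_CUBIC))
E
```

```text
29.0333 [0.67653744 0.00648827 0.22639735] [-3.14012986e+00 -1.19296673e-03  2.96298683e+00] 0.017745829464313616 [-4.40162559e-02  5.82856040e-01  1.07200491e+00 -1.29390736e-03
  1.48811023e+00 -1.43609987e+00] [ 0.06775747  0.12171402 -5.74169193]
```

View pics/w21.png

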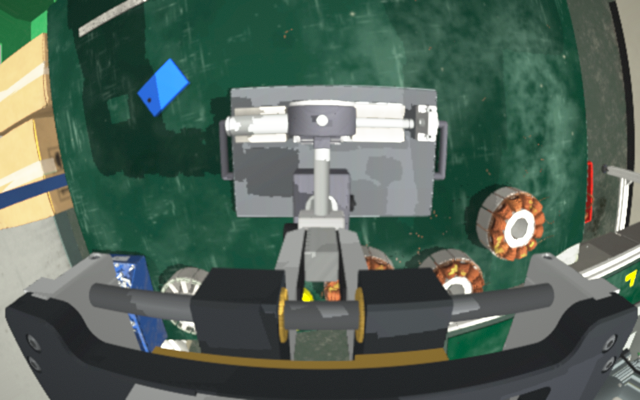

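View pics/s21z.png

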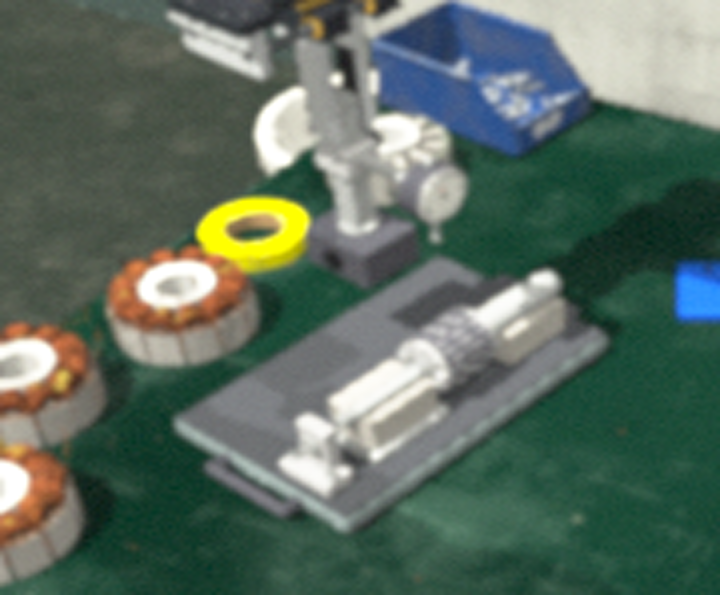

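Request:
jog_arm --moves '[[[0.5, -3, -20], [0, 0, 0.05], 14], [[0.5, -3, -45], [0, 0, 0.05], 14], [[0.5, -3, -65], [0, 0, 0.05], 14], [[0.5, -3, -78], [0, 0, 0.05], 14], [[0.5, -3, -80], [0, 0, 0.05], 14]]'

```text
time_s: 29.55
ee_pos: [0.6762, 0.003, 0.1436]
eef_rot: [-3.139, -0.005, 2.968]
force: [-0.7, 0.3, -6.2]
grip_width: 0.0174
```

Request:
jog_arm --moves '[[[0, 0, -2], [0, 0, 0], 14], [[0, 0, -4], [0, 0, 0], 14], [[0, 0, -5], [0, 0, 0], 14], [[0, 0, -5], [0, 0, 0], 14]]'

```text
time_s: 29.88
ee_pos: [0.6776, 0.0024, 0.1423]
eef_rot: [-3.14, 0.001, 2.968]
force: [0.6, 0.5, -6.4]
grip_width: 0.0177
```

```bash
python3 - <<'E'
from h import *
o,c=snap('wrist','w22');print(o['time_s'],o['ee_pos'],o['eef_rot'],o['force'],sf(o['ee_pos']))
a=cv2.imread('pics/w22.png');cv2.imwrite('pics/w22z.png',cv2.resize(a[40:290,180:470],None,fx=2.6,fy=2.4,interpolation=cv2.INTER_CUBIC))
snap('side','s22')
a=cv2.imread('pics/s22.png');cv2.imwrite('pics/s22z.png',cv2.resize(a[140:260,200:330],None,fx=5,fy=5,interpolation=cv2.INTER_CUBIC))
E
```

```text
29.8833 [0.67757632 0.00243517 0.14229525] [-3.14014499e+00  5.93118504e-04  2.96779187e+00] [ 0.59068497  0.52304885 -6.38085413] [ 0.07587362 -0.11293463]
```

View pics/w22z.png

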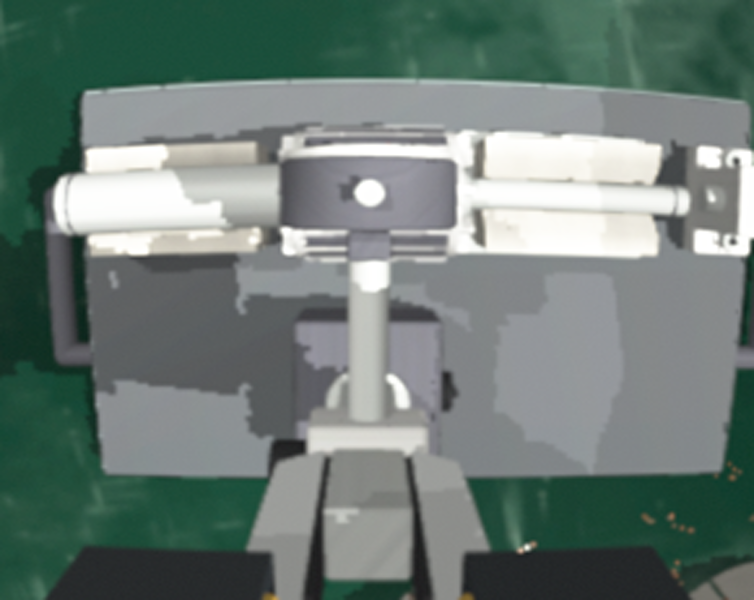

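View pics/s22z.png

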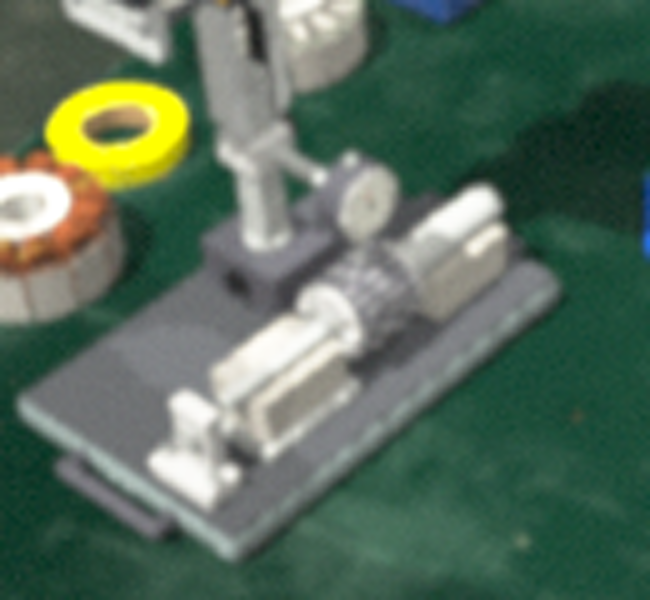

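Request:
jog_arm --moves '[[[0, 0, -1], [0, 0, 0], 14], [[0, 0, -2], [0, 0, 0], 14], [[0, 0, -2.5], [0, 0, 0], 14], [[0, 0, -2.5], [0, 0, 0], 14]]'

```text
time_s: 30.32
ee_pos: [0.6772, 0.0024, 0.1388]
eef_rot: [-3.14, -0.001, 2.968]
force: [1.3, 0.1, -4.1]
grip_width: 0.0174
```

Request:
jog_arm --moves '[[[0, 0, -1], [0, 0, 0], 14], [[0, 0, -1.5], [0, 0, 0], 14], [[0, 0, -1.5], [0, 0, 0], 14]]'

```text
time_s: 30.57
ee_pos: [0.6774, 0.0023, 0.1384]
eef_rot: [-3.14, 0.0, 2.968]
force: [-3.1, -0.2, 4.4]
grip_width: 0.0177
```

Contact came at 0.1384, as predicted. Releasing.

Request:
jog_arm --moves '[[[0, 0, 0], [0, 0, 0], 25], [[0, 0, 0], [0, 0, 0], 40], [[0, 0, 0], [0, 0, 0], 60], [[0, 0, 0], [0, 0, 0], 60], [[0, 0, 0], [0, 0, 0], 60]]'

```text
time_s: 30.98
ee_pos: [0.6773, 0.0024, 0.1373]
eef_rot: [-3.14, -0.001, 2.968]
force: [-0.6, -0.2, -0.1]
grip_width: 0.0478
```

Request:
jog_arm --moves '[[[0, 0, 10], [0, 0, 0], 60], [[0, 0, 35], [0, 0, 0], 60], [[0, 0, 70], [0, 0, 0], 60], [[0, 0, 105], [0, 0, 0], 60], [[0, 0, 135], [0, 0, 0], 60]]'

```text
time_s: 31.4
ee_pos: [0.6771, 0.0024, 0.2759]
eef_rot: [-3.14, 0.001, 2.968]
force: [0.4, 1.1, -0.2]
grip_width: 0.0604
```

Request:
jog_arm --moves '[[[-30, 0, 10], [0, 0, 0], 60], [[-60, 0, 20], [0, 0, 0], 60], [[-90, 0, 30], [0, 0, 0], 60], [[-100, 0, 30], [0, 0, 0], 60], [[-100, 0, 30], [0, 0, 0], 60]]'

```text
time_s: 31.82
ee_pos: [0.576, 0.0025, 0.305]
eef_rot: [-3.14, 0.003, 2.968]
force: [-0.0, -0.5, -1.0]
grip_width: 0.0599
```

```bash
python3 - <<'E'
from h import *
o,c=snap('wrist','w23');print(o['time_s'],o['ee_pos'],o['eef_rot'],o['force'])
a=cv2.imread('pics/w23.png');cv2.imwrite('pics/w23z.png',cv2.resize(a[40:290,150:490],None,fx=2.3,fy=2.3,interpolation=cv2.INTER_CUBIC))
snap('side','s23')
a=cv2.imread('pics/s23.png');cv2.imwrite('pics/s23z.png',cv2.resize(a[140:260,200:330],None,fx=5,fy=5,interpolation=cv2.INTER_CUBIC))
E
```

```text
31.8167 [0.57599781 0.00245216 0.30499855] [-3.14036943e+00  2.61143826e-03  2.96788678e+00] [-8.65759868e-04 -5.39505041e-01 -1.03036231e+00]
```

View pics/w23z.png

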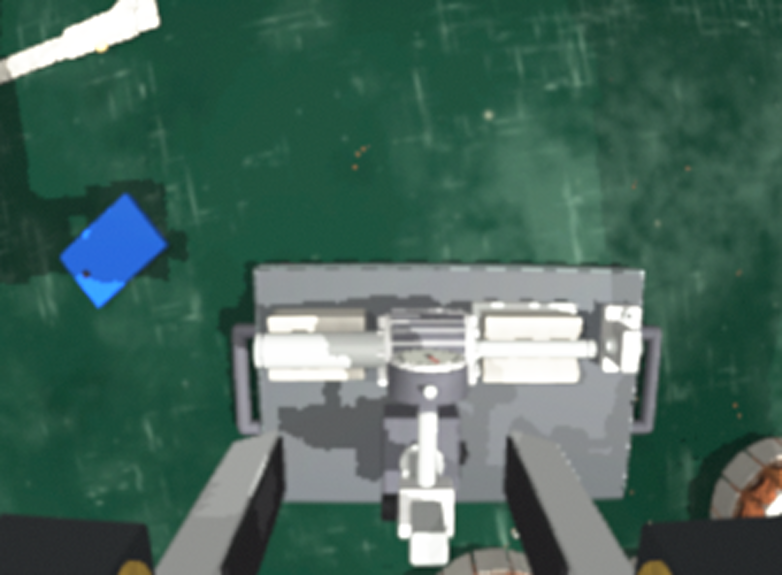

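View pics/s23z.png

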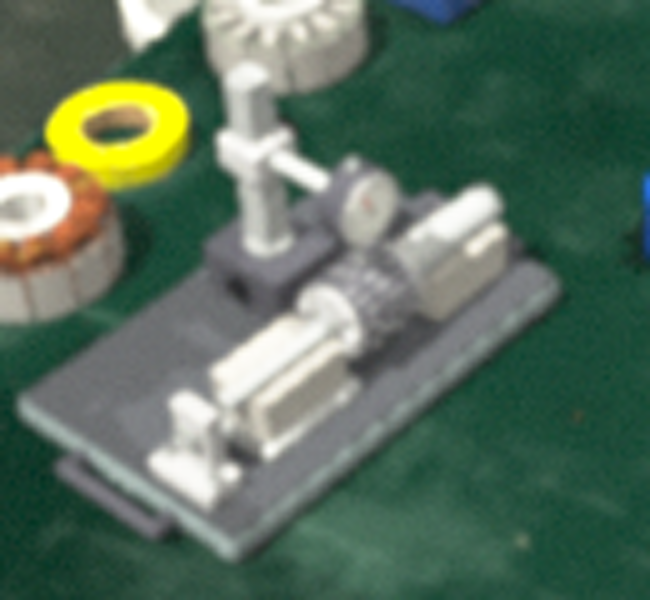

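View pics/s23.png

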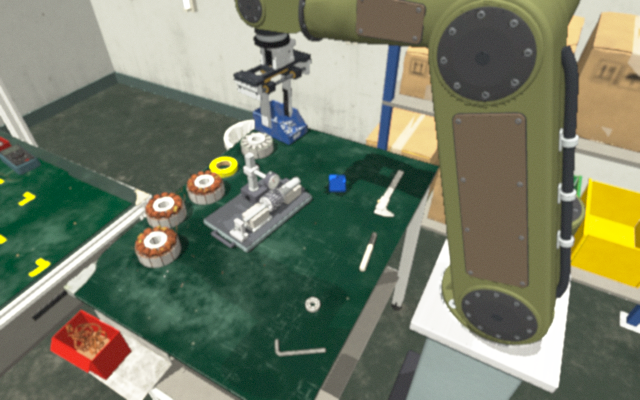

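```bash
python3 -c "
from h import *
print(ctrl.hand_in())"
```

```text
the job is handed in; nothing more can be done
None
```

The rotor is set up for the run-out check and the job is handed in at about 32 s of the 118 s allowed.

**What I did:** I laid the white packing plate near the stop with one V-block on it, and stood the other block at the far end in line with it. The rotor then went into both vees, thin end to the stop. Last, I stood the gauge behind it, with its dial over the middle of the core.

**Last checks, by camera unless noted:**
- **V-blocks:** they sit about 45 mm and 181 mm from the stop face, roughly 2 mm off its line.
- **Rotor:** it lies in both vees and looks level, with a gap to the stop of about 6 mm.
- **Gauge:** it stands upright on the plate, centred over the core. It touched down at the expected height, so the plunger should be pressed in by roughly 3.8 mm. I had no direct reading of that.
- **Bystanders:** the caliper, ball bearing and blue plate were not touched, and the gripper was clear of everything at hand-in.

**What disagreed:**
- **Plate height:** the cameras put the plate's top at about 16 mm, but contact showed about 22 mm. I used the contact value for the rotor and the gauge.
- **Packing plate contact:** because of that error, the packing plate was pressed onto the surface plate with about 47 N for a moment. I backed off at once and set it down again gently.
- **Gauge angle:** the side camera was about 0.1 rad off the wrist camera on the gauge's angle before I picked it up. I used the wrist camera.

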